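# Stand up and face the pigment canisters, then read them

### The arm

A 6-joint arm with a two-finger parallel gripper is mounted at the origin on a cart in front of the work surface, level with it; the furniture and walls round the work are solid. World frame = base frame: x ahead of the robot, y to its left, z up, the work surface at z = 0. Lengths are in m, angles in rad, forces in N, time in s.
With the tool pointing down it reaches from about 0.375 to 0.825 m from the base axis. Payload 5.5 kg.
Tool frame: the origin (TCP) lies at the very end of the fingers, on their centre line; the grasp point (between the pads) lies env.hold_point_z behind it (env.hold_point_z is the distance from the TCP to the grasp point, in m); z points along the fingers, y is the line along which they close (so a half turn about z gives the same grasp; the last joint's range is limited). The gripper opens to 85 mm and grips with 20 to 120 N. Pads are 22 mm wide; open, the fingers measure 114 mm over their backs; the gripper's body (76 mm by 85 mm) begins 54 mm behind the grasp point. The pads swing forward as they close: fully open they stand 13 mm farther back than shut.
Start: joints at [-1.247, 0.314, -0.047, 1.21, 0, 1.571], TCP at [0.191, -0.569, 0.231] pointing down, gripper open.
Joint ranges: [-2.67, 2.67], [-0.69, 1.73], [-1.03, 1.25], [-2.08, 2.16], [-1.42, 1.45], [-3.14, 3.14]. Speed limits (rad/s): [2.39, 2.39, 3.01, 3.14, 3.14, 3.14].

### API

Orientations are given as a unit quaternion [x, y, z, w].
In Python, from workcell import env gives the robot as it stands. The module is installed in compiled form; this text tells all that it offers.
- The arm moves only by the shell command python3 -m jog 'ROWS' [FORCE]. ROWS is JSON, a list of rows, each an object with "travel": the shift along the tool's x, y, z in mm, a list of three; "twist": the turn, a rotation vector about the tool's x, y, z in degrees, a list of three; "fingers": the finger opening in mm, from 0 to 85.4. A call has 1 to 5 rows; each row shifts and turns the commanded pose from where the row before left it, along the tool's axes as they then stand; what a row does not reach is not made up. A row lasts 1/8 s, in which the tool goes at most 62.5 mm and 10.7 degrees, less where a joint would pass 70% of its speed; a pose out of reach is approached as far as the arm can. A call with a gripper value outside its range is refused whole. The fingers move at their own pace and stop on an object; FORCE is the grip in N (left out, the last holds). Time passes only in rows, so rows that do not move let the fingers close. It gives the time, the measured TCP pose, the force, the opening and the grip force at its end, in the units of the state.
- env.observe(): the state, without advancing time (a new reading comes with each control period).
- env.grab_frame(name): name is "scene" or "top" or "wrist"; returns (picture, depth): 384x512x3 uint8, blue, green, red; 384x512 float32, m along the optical axis (not along the pixel's ray), 0 where there is no reading.
- env.calibration(name): a dict with "mtx" (3x3 intrinsics, pixels), "dist" ([k1, k2, p1, p2, k3] as OpenCV has them; the pictures are not rectified), "extrinsics" (4x4, takes a point from camera to world coordinates); the wrist camera has in their place "hand_eye" (4x4, takes a point from camera to tool coordinates, whose origin is the TCP and whose axes are the flange's). Camera axes: x right, y down, z forward; pixel columns grow to the right and rows downward; lengths in m; the calibration is good to about 2 mm. A picture is of the moment at which its call begins: read the wrist's pose just before it. calibration takes no time and is no camera call.
- env.sign_off(): hands the job in; it is judged then, once.
Trained networks look in the newest picture that a camera, given by its name, has taken for a name from the list of things; names that differ only in an ending like _2 or _b are one class to them, and where a whole thing is asked for, a point or a joint stands for the part that bears it (a point fixed in the world has none). Each returns a list of dicts, best first, with "p" (0 to 1); they miss things now and then, are a little off and sometimes report something else, mostly with a low value. They report only what shows in the picture. A call takes as long as a camera call. They do not tell look-alikes from the thing itself.
- env.search_frame(camera, label): "at" ([column, row] in pixels, amid what is visible of it).
The state is a dict: "t": time; "q": joint angles; "joint_vel": joint speeds; "tau": joint torques, N m; "position": TCP position; "ee_rot": TCP orientation; "contact_force": force on the tool from outside, world axes, zero at the start; "torque": the same for the moment, N m; "gripper_width": opening from 0.0 (shut) to 1.0 (fully open); "finger_force": force on a finger pad.
Only numpy, scipy, OpenCV 4.12 (cv2) and the standard library are available. Lean on these libraries where they do the work, as an engineer would, in place of code of your own. Each camera call takes 0.05 s, during which the arm holds its last target. There are 200 camera calls.

### The job

Get the row of pigment canisters ready for the code reader: stand every toppled canister upright again in the lane, and turn every canister so that its white code tag faces squarely towards the reader block along the back of the lane, all of them upright on the lane's floor. When all are right, press the button on top of the reader block fully down for a moment and let go; do not disturb the pot, beaker, tape roll or scraper lying around.

Things in the scene. Friction and masses are not known exactly. Their poses are not given: they have to be found in the camera images.
- station: fixed code-reader station: grey floor plate 6 mm thick, 740 mm long, its front part the lane, a grey reader block along its back. Origin at the middle of the lane, on the bench; x points from lane to reader, y along the lane. Lane floor z = 0.006, x -0.059 (front kerb, 6 mm high and wide) to +0.065 (reader face), y -0.37 to 0.37. Seven unmarked places 105 mm apart; any spot on the lane will do.
- window (a point): middle of the black window strip in the reader's face, which runs nearly the whole length of the lane (x = +0.065, y = 0 of the station, 27 mm above the bench). The reader block is 50 mm deep (x 0.065 to 0.115), its top 46 mm above the bench. A desk lamp stands behind the lane's right end; its head hangs over the bench some 0.3 m behind the reader
- read_axis (a point): a point 175 mm straight behind the window's middle (x = +0.24, y = 0 of the station); it only serves to tell the facing direction
- read_button (a joint): round spring push button, 28 mm in diameter, in a round black housing on top of the reader block; 0 = up, 0.006 m = fully down (about 5 N); springs back when let go
- read_button_top (a point): middle of the button's top, about 68 mm above the bench when up
- canister_1: pigment canister 80 mm tall, 0.2 kg: metal body 44 mm round, black octagonal foot (weighted) and lid, each 16 mm high and 50 mm across flats, so it does not roll. White code tag on one side; a white bar on the lid points to it. Origin at its centre, 40 mm above its foot; z foot to lid, x out through the tag; flats face x, y and diagonals. May be absent. Starts upright in the lane, turned any way
- canister_2: pigment canister 80 mm tall, 0.2 kg: metal body 44 mm round, black octagonal foot (weighted) and lid, each 16 mm high and 50 mm across flats, so it does not roll. White code tag on one side; a white bar on the lid points to it. Origin at its centre, 40 mm above its foot; z foot to lid, x out through the tag; flats face x, y and diagonals. May be absent. Starts upright in the lane, turned any way
- canister_3: pigment canister 80 mm tall, 0.2 kg: metal body 44 mm round, black octagonal foot (weighted) and lid, each 16 mm high and 50 mm across flats, so it does not roll. White code tag on one side; a white bar on the lid points to it. Origin at its centre, 40 mm above its foot; z foot to lid, x out through the tag; flats face x, y and diagonals. May be absent. Starts upright in the lane, turned any way
- canister_4: pigment canister 80 mm tall, 0.2 kg: metal body 44 mm round, black octagonal foot (weighted) and lid, each 16 mm high and 50 mm across flats, so it does not roll. White code tag on one side; a white bar on the lid points to it. Origin at its centre, 40 mm above its foot; z foot to lid, x out through the tag; flats face x, y and diagonals. May be absent. Starts upright in the lane, turned any way
- canister_5: pigment canister 80 mm tall, 0.2 kg: metal body 44 mm round, black octagonal foot (weighted) and lid, each 16 mm high and 50 mm across flats, so it does not roll. White code tag on one side; a white bar on the lid points to it. Origin at its centre, 40 mm above its foot; z foot to lid, x out through the tag; flats face x, y and diagonals. May be absent. Starts lying across the lane, lid to the robot
- canister_6: pigment canister 80 mm tall, 0.2 kg: metal body 44 mm round, black octagonal foot (weighted) and lid, each 16 mm high and 50 mm across flats, so it does not roll. White code tag on one side; a white bar on the lid points to it. Origin at its centre, 40 mm above its foot; z foot to lid, x out through the tag; flats face x, y and diagonals. May be absent. Starts lying across the lane, lid to the robot
- canister_7: pigment canister 80 mm tall, 0.2 kg: metal body 44 mm round, black octagonal foot (weighted) and lid, each 16 mm high and 50 mm across flats, so it does not roll. White code tag on one side; a white bar on the lid points to it. Origin at its centre, 40 mm above its foot; z foot to lid, x out through the tag; flats face x, y and diagonals. May be absent. Starts lying across the lane, lid to the robot
- pot: bystander: loose lidded pigment pot, 55 mm in diameter, 76 mm tall, behind the reader; origin at the centre of its underside
- measuring_beaker: bystander: loose open beaker, 81 mm in diameter, 92 mm tall, behind the reader; origin at the centre of its underside
- tape: bystander: loose roll of paper tape, 109 mm in diameter, 24 mm high, behind the reader; origin at the centre of its underside
- scraper_1: bystander: loose scraper lying flat by the lane's right end, 62 x 195 x 19 mm; origin at the centre of its underside, its length along its y
Not all that is in view belongs to the job. Leave any green look-alike of the canister_6 alone.

How it is judged:
On the way:
1. with every canister upright in the lane and its tag facing the reader, the button is pressed down (angle between each of canister_1, canister_2, canister_3, canister_4, canister_5, canister_6, canister_7's own z axis and vertical below 0.12 rad and height (world z) of each of canister_1, canister_2, canister_3, canister_4, canister_5, canister_6, canister_7 below 0.055 m and x of canister_1 in the frame of station between -0.04 and 0.04 m and y of canister_1 in the frame of station between -0.345 and 0.345 m and angle between the x axis of each of canister_1, canister_2, canister_3, canister_4, canister_5, canister_6, canister_7 and the x axis of station, either way round below 0.3 rad and x of read_axis in the frame of canister_1 above 0 m and x of canister_2 in the frame of station between -0.04 and 0.04 m and y of canister_2 in the frame of station between -0.345 and 0.345 m and x of read_axis in the frame of canister_2 above 0 m and x of canister_3 in the frame of station between -0.04 and 0.04 m and y of canister_3 in the frame of station between -0.345 and 0.345 m and x of read_axis in the frame of canister_3 above 0 m and x of canister_4 in the frame of station between -0.04 and 0.04 m and y of canister_4 in the frame of station between -0.345 and 0.345 m and x of read_axis in the frame of canister_4 above 0 m and x of canister_5 in the frame of station between -0.04 and 0.04 m and y of canister_5 in the frame of station between -0.345 and 0.345 m and x of read_axis in the frame of canister_5 above 0 m and x of canister_6 in the frame of station between -0.04 and 0.04 m and y of canister_6 in the frame of station between -0.345 and 0.345 m and x of read_axis in the frame of canister_6 above 0 m and x of canister_7 in the frame of station between -0.04 and 0.04 m and y of canister_7 in the frame of station between -0.345 and 0.345 m and x of read_axis in the frame of canister_7 above 0 m and value of joint read_button above 0.004 m), for 0.1 s.
At the end, for the whole second after the job is handed in: Every canister present stands at rest and upright (7 degrees) on the lane's floor, within 40 mm of its middle line and 345 mm of its middle along it, tag facing the reader within 17 degrees; the button was pressed over 4 mm in that state and is up again (angle between each of canister_1, canister_2, canister_3, canister_4, canister_5, canister_6, canister_7's own z axis and vertical below 0.12 rad and height (world z) of each of canister_1, canister_2, canister_3, canister_4, canister_5, canister_6, canister_7 below 0.055 m and x of canister_1 in the frame of station between -0.04 and 0.04 m and y of canister_1 in the frame of station between -0.345 and 0.345 m and angle between the x axis of each of canister_1, canister_2, canister_3, canister_4, canister_5, canister_6, canister_7 and the x axis of station, either way round below 0.3 rad and x of read_axis in the frame of canister_1 above 0 m and x of canister_2 in the frame of station between -0.04 and 0.04 m and y of canister_2 in the frame of station between -0.345 and 0.345 m and x of read_axis in the frame of canister_2 above 0 m and x of canister_3 in the frame of station between -0.04 and 0.04 m and y of canister_3 in the frame of station between -0.345 and 0.345 m and x of read_axis in the frame of canister_3 above 0 m and x of canister_4 in the frame of station between -0.04 and 0.04 m and y of canister_4 in the frame of station between -0.345 and 0.345 m and x of read_axis in the frame of canister_4 above 0 m and x of canister_5 in the frame of station between -0.04 and 0.04 m and y of canister_5 in the frame of station between -0.345 and 0.345 m and x of read_axis in the frame of canister_5 above 0 m and x of canister_6 in the frame of station between -0.04 and 0.04 m and y of canister_6 in the frame of station between -0.345 and 0.345 m and x of read_axis in the frame of canister_6 above 0 m and x of canister_7 in the frame of station between -0.04 and 0.04 m and y of canister_7 in the frame of station between -0.345 and 0.345 m and x of read_axis in the frame of canister_7 above 0 m and linear speed of each of canister_1, canister_2, canister_3, canister_4, canister_5, canister_6, canister_7 below 0.02 m/s and value of joint read_button below 0.002 m); the robot touches nothing.
It fails at once if the pot is shoved aside (over 30 mm) (distance of pot from where it was at the start of the episode above 0.03 m).
It fails at once if the beaker is shoved aside (over 30 mm) (distance of measuring_beaker from where it was at the start of the episode above 0.03 m).
It fails at once if the tape roll is shoved aside (over 30 mm) (distance of tape from where it was at the start of the episode above 0.03 m).
It fails at once if the scraper is shoved aside (over 30 mm) (distance of scraper_1 from where it was at the start of the episode above 0.03 m).
Of canister_1, canister_2, canister_3, canister_4 only 3 to 4 are there at a start; the rules pass over those that are not, and their reading is None.
Of canister_5, canister_6, canister_7 only 2 to 3 are there at a start; the rules pass over those that are not, and their reading is None.
At some moment in a run one of canister_1, canister_2, canister_3, canister_4, canister_5, canister_6, canister_7 may be knocked a few centimetres aside while the robot is not near it.
Once in a run the grip may slacken for a moment while it holds something.
It also fails if it takes over 210 s, if anything falls off the work surface, if the arm or the gripper's body presses on something with over 40 N, if the wrist force passes 120 N, or if a joint passes its speed limit or range.

## Working session

There is one attempt and no reset: what is moved stays moved. The work goes in short steps, Python scripts to look and compute and a shell command to move; the robot and the scene stay as the last step left them, time stands still between calls to the robot, and variables do not carry over. Pictures are saved under pics/ and viewed, at most 14 in all, crops included, and the job is handed in when it is done.

```bash
ls; mkdir -p pics; python3 - <<'E'
from workcell import env
import cv2,numpy as np
print(env.observe(), env.hold_point_z)
for n in("scene","top"):
    im,d=env.grab_frame(n); cv2.imwrite(f"pics/{n}0.png",im); np.save(f"{n}0.npy",d)
    c=env.calibration(n); print(n,c["mtx"],c["dist"],c["extrinsics"])
    for l in("canister_1","station","read_button","scraper_1"):
        print(l,[(r["at"],round(r["p"],2)) for r in env.search_frame(n,l)])
print(env.calibration("wrist"))
E
```

```text
pics
{'t': 0.0, 'q': array([-1.24704633e+00,  3.14229475e-01, -4.80612056e-02,  1.21021619e+00,
       -1.96680548e-06,  1.57078053e+00]), 'joint_vel': array([-0.00050947, -0.00207774,  0.00036643,  0.00100069, -0.00109463,
       -0.00038302]), 'tau': array([ 1.56170932e-03, -5.39592469e+01,  3.39748800e+01,  1.95716426e-02,
        1.59088236e-04, -8.15467843e-06]), 'position': array([ 0.19069007, -0.56828224,  0.23044034]), 'ee_rot': array([ 9.86925193e-01,  1.61176711e-01, -1.38807022e-04, -8.43932457e-04]), 'contact_force': array([-0.11552121, -0.99653705,  0.17901032]), 'torque': array([-0.00935729, -0.05531702, -0.0441171 ]), 'finger_force': 0.0, 'gripper_width': 1.002562866364875} 0.0187
scene [[468.58439478   0.         254.73866069]
 [  0.         468.58439478 187.68722254]
 [  0.           0.           1.        ]] [-0.07442319  0.          0.          0.          0.        ] [[-0.56889887 -0.50491463  0.64916507 -0.49432423]
 [-0.82236691  0.357098   -0.44293756  0.64340491]
 [-0.0081699  -0.78583855 -0.61837773  1.06425029]
 [ 0.          0.          0.          1.      
[... 917 characters left out ...]
.6, 170.1], 0.63)]
scraper_1 [([383.0, 223.0], 0.77), ([222.5, 125.5], 0.39), ([307.7, 196.6], 0.17)]
{'mtx': array([[270.36519191,   0.        , 252.49808407],
       [  0.        , 270.36519191, 194.18372636],
       [  0.        ,   0.        ,   1.        ]]), 'dist': array([-0.03812802,  0.        ,  0.        ,  0.        ,  0.        ]), 'hand_eye': array([[ 8.20366690e-04, -9.45036863e-01, -3.26962771e-01,
         8.35821435e-02],
       [ 9.99998984e-01,  3.93984871e-04,  1.37029555e-03,
        -1.37358735e-03],
       [-1.16616142e-03, -3.26963563e-01,  9.45036226e-01,
        -1.41853999e-01],
       [ 0.00000000e+00,  0.00000000e+00,  0.00000000e+00,
         1.00000000e+00]])}
```

```bash
python3 - <<'E'
import cv2
a=cv2.imread("pics/top0.png"); cv2.imwrite("pics/top0c.png",cv2.resize(a[110:290,100:420],(800,450),interpolation=cv2.INTER_CUBIC))
a=cv2.imread("pics/scene0.png"); cv2.imwrite("pics/scene0c.png",cv2.resize(a[110:350,110:430],(800,600),interpolation=cv2.INTER_CUBIC))
E
```

```text
(no output)
```

View pics/top0c.png

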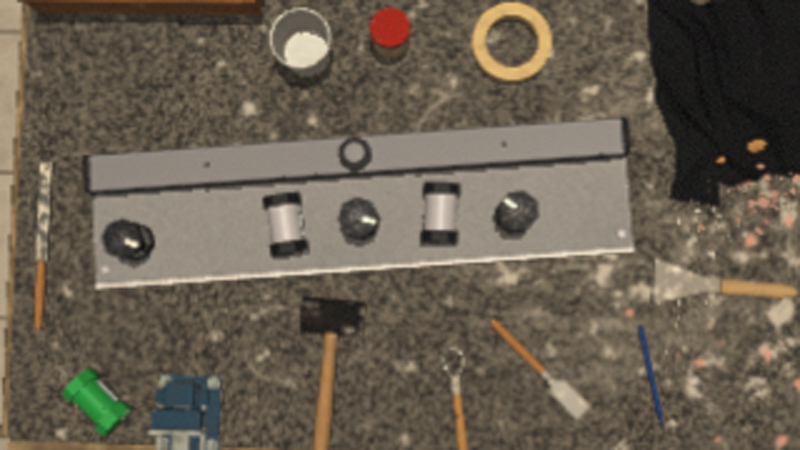

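View pics/scene0c.png

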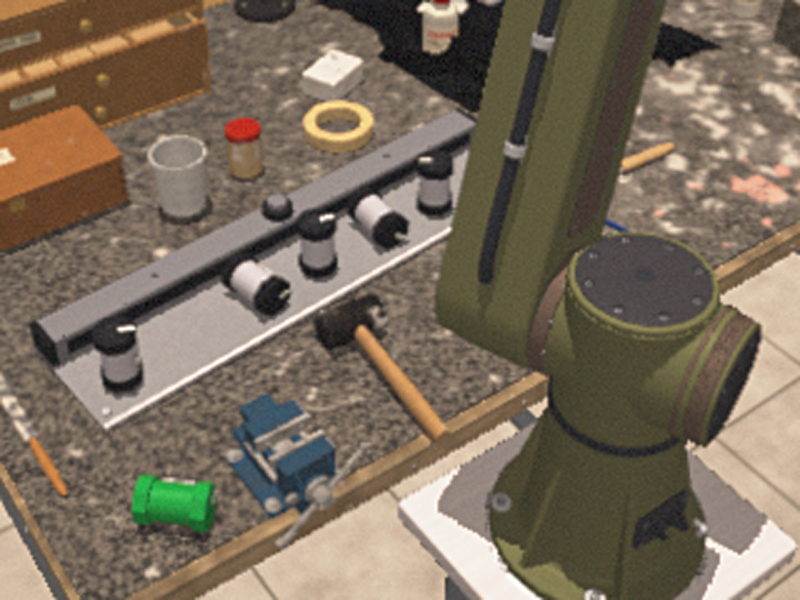

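The top crop shows five canisters in the lane. Three are upright, with lids at (125,240), (360,218) and (517,212). Two are lying, at (285,225) and (440,213), lids to the robot. The green look-alike at (95,400) lies on the bench outside the lane, so I'll leave it alone. A hammer lies in front of the lane at (330,315). Next I'll measure the station pose and the canister positions.

```bash
cat > h.py <<'E'
import numpy as np,cv2
from workcell import env
from scipy.spatial.transform import Rotation as R
def pose():
    s=env.observe(); T=np.eye(4); T[:3,:3]=R.from_quat(s["ee_rot"]).as_matrix(); T[:3,3]=s["position"]; return T
def grab(n,save=None):
    c=env.calibration(n); E=pose()@c["hand_eye"] if n=="wrist" else c["extrinsics"]
    im,d=env.grab_frame(n)
    if save: cv2.imwrite(f"pics/{save}.png",im)
    return im,d,E,c
def cloud(d,E,c):
    h,w=d.shape; uv=np.stack(np.meshgrid(np.arange(w),np.arange(h)),-1).reshape(-1,1,2).astype(np.float32)
    n=cv2.undistortPoints(uv,c["mtx"],c["dist"]).reshape(h,w,2)
    P=np.concatenate([n,np.ones((h,w,1))],-1)*d[...,None]
    return P@E[:3,:3].T+E[:3,3]
def project(P,E,c):
    Ei=np.linalg.inv(E); p,_=cv2.projectPoints(np.asarray(P,float).reshape(-1,3),cv2.Rodrigues(Ei[:3,:3])[0],Ei[:3,3],c["mtx"],c["dist"]); return p.reshape(-1,2)
E
python3 - <<'E'
from h import *
d=np.load("top0.npy"); c=env.calibration("top"); W=cloud(d,c["extrinsics"],c)
sub=W[110:290,100:420]; 
ok=d[110:290,100:420]>0; z=sub[...,2]
def blobs(lo,hi,minA):
    m=((z>lo)&(z<hi)&ok).astype(np.uint8); n,l,st,ce=cv2.connectedComponentsWithStats(m)
    for i in range(1,n):
        if st[i,4]>=minA:
            p=sub[l==i]; r=cv2.minAreaRect(p[:,:2].astype(np.float32)*1000)
            print((lo,hi),"px",ce[i]+[100,110],st[i,4],"rect",np.round(r,1) if 0 else r,"mean",p.mean(0).round(4),"zmed",np.median(p[:,2]).round(4))
blobs(.035,.054,100); blobs(.06,.12,30)
for u,v in[(200,210),(300,205),(330,190),(160,215)]: print(W[v,u].round(4))
E
```

```text
(0.035, 0.054) px [390.34522293 134.60254777] 785 rect ((736.173828125, -475.7304382324219), (252.6165008544922, 96.66242980957031), 29.366474151611328) mean [ 0.7462 -0.4738  0.044 ] zmed 0.0438
(0.035, 0.054) px [242.40364093 171.82893911] 3186 rect ((608.9323120117188, 27.717071533203125), (52.885215759277344, 737.9202880859375), 5.169172286987305) mean [0.6087 0.0249 0.0448] zmed 0.0449
(0.035, 0.054) px [275.84980237 194.29249012] 253 rect ((534.7540283203125, -89.74845886230469), (49.99629211425781, 79.2076644897461), 88.12007141113281) mean [ 0.5352 -0.0889  0.0469] zmed 0.0478
(0.035, 0.054) px [213.73251029 198.89300412] 243 rect ((514.2569580078125, 118.80581665039062), (80.46915435791016, 49.86825180053711), 9.49439525604248) mean [0.5157 0.1177 0.047 ] zmed 0.0478
(0.035, 0.054) px [232.48184818 236.38613861] 303 rect ((392.376953125, 51.934383392333984), (85.15477752685547, 43.275508880615234), 84.92791748046875) mean [0.3926 0.0521 0.0442] zmed 0.0444
(0.035, 0.054) px [137.53488372 270.35548173] 301 rect ((271.1687927246094, 367.46466064453125), (81.49539947509766, 50.
[... 1204 characters left out ...]
an [ 0.5348 -0.19    0.0848] zmed 0.0848
(0.06, 0.12) px [243.145 196.8  ] 200 rect ((522.423828125, 18.292022705078125), (50.7330436706543, 48.902099609375), 32.416748046875) mean [0.5219 0.0178 0.0846] zmed 0.085
(0.06, 0.12) px [148.30985915 205.33333333] 213 rect ((487.80859375, 328.25799560546875), (50.47712707519531, 51.614891052246094), 60.91250228881836) mean [0.4877 0.3273 0.0839] zmed 0.0843
(0.06, 0.12) px [171.24034335 274.22103004] 466 rect ((261.39312744140625, 245.63844299316406), (70.09749603271484, 90.38853454589844), 88.60929107666016) mean [0.267  0.2442 0.0834] zmed 0.0847
[ 0.4796  0.1696 -0.0017]
[ 0.5032 -0.1727  0.0093]
[ 0.5568 -0.275   0.0063]
[0.459  0.3048 0.0111]
```

```bash
J="python3 -m jog"; 
python3 -m jog '[{"travel":[36,-25,-6],"twist":[0,0,0],"fingers":85},{"travel":[36,-25,-6],"twist":[0,0,0],"fingers":85},{"travel":[36,-25,-6],"twist":[0,0,0],"fingers":85},{"travel":[36,-25,-6],"twist":[0,0,0],"fingers":85},{"travel":[36,-25,-6],"twist":[0,0,0],"fingers":85}]' 60 | tail -c 600
python3 -m jog '[{"travel":[36,-25,-6],"twist":[0,0,0],"fingers":85},{"travel":[36,-25,-6],"twist":[0,0,0],"fingers":85},{"travel":[36,-25,-6],"twist":[0,0,0],"fingers":85},{"travel":[36,-25,-6],"twist":[0,0,0],"fingers":85},{"travel":[36,-25,-6],"twist":[0,0,0],"fingers":85}]'| tail -c 600
python3 -m jog '[{"travel":[36,-25,-6],"twist":[0,0,0],"fingers":85},{"travel":[36,-25,-6],"twist":[0,0,0],"fingers":85},{"travel":[0,0,0],"twist":[0,0,7],"fingers":85},{"travel":[0,0,0],"twist":[0,0,6],"fingers":85},{"travel":[0,0,0],"twist":[0,0,0],"fingers":85}]'| tail -c 600
python3 - <<'E'
from h import *
s=env.observe(); print(s["t"],s["q"].round(3),pose().round(4),s["gripper_width"])
im,d,E,c=grab("wrist","w1"); np.save("w1.npy",d); np.save("w1E.npy",E)
for l in("canister_1","read_button"): print(l,[(r["at"],round(r["p"],2)) for r in env.search_frame("wrist",l)])
E
```

```text
t: 1.12
position: [0.3225, -0.3919, 0.2617]
ee_rot: [0.987, 0.161, 0.0, 0.0]
contact_force: [0.3, -1.3, 0.4]
gripper_width: 0.995
finger_force: 0.0
t: 1.75
position: [0.4534, -0.2161, 0.2917]
ee_rot: [0.987, 0.161, 0.0, 0.0]
contact_force: [0.3, -0.2, 0.6]
gripper_width: 0.994
finger_force: 0.0
t: 2.38
position: [0.5051, -0.1468, 0.3033]
ee_rot: [0.999, 0.049, 0.0, 0.0]
contact_force: [0.4, -0.3, -0.1]
gripper_width: 0.996
finger_force: 0.0
2.375 [-0.283  0.154 -0.088  1.329 -0.     2.76 ] [[ 9.952e-01  9.820e-02  1.000e-04  5.051e-01]
 [ 9.820e-02 -9.952e-01 -0.000e+00 -1.468e-01]
 [ 1.000e-04  0.000e+00 -1.000e+00  3.033e-01]
 [ 0.000e+00  0.000e+00  0.000e+00  1.000e+00]] 0.9962444208434987
canister_1 [([215.9, 133.2], 0.87), ([289.1, 143.6], 0.83), ([137.9, 138.5], 0.8), ([81.2, 132.5], 0.8), ([196.0, 102.7], 0.25)]
read_button [([129.5, 73.6], 0.95), ([135.8, 137.7], 0.32)]
```

View pics/w1.png

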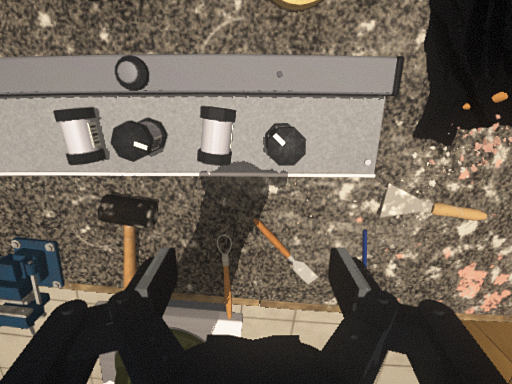

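The wrist picture shows uprights at (285,144), with its bar pointing up-left, and at (132,141), with its bar pointing right. The lying canisters are at (217,136) and (80,136). Next I'll measure positions and bar angles from this view, and cross-check against the top view.

```bash
cat >> h.py <<'E'
def station(W,ok):
    m=((W[...,2]>.038)&(W[...,2]<.052)&ok&(W[...,0]>.5)&(W[...,0]<.70)).astype(np.uint8)
    n,l,st,_=cv2.connectedComponentsWithStats(m); i=1+np.argmax(st[1:,4]); return W[l==i]
S0=np.array([.519,.020]); YAW=np.radians(5.2)
def tost(p): 
    c,s=np.cos(YAW),np.sin(YAW); d=np.asarray(p)[...,:2]-S0; return np.stack([c*d[...,0]+s*d[...,1],-s*d[...,0]+c*d[...,1]],-1)
def cans(im,d,E,c):
    W=cloud(d,E,c); ok=d>0; z=W[...,2]; st=tost(W); lane=(abs(st[...,0])<.06)&(abs(st[...,1])<.37)&ok
    out=[]
    for lo,hi,k in((.075,.11,"up"),(.03,.06,"low")):
        m=(lane&(z>lo)&(z<hi)).astype(np.uint8); m=cv2.morphologyEx(m,cv2.MORPH_OPEN,np.ones((3,3)))
        n,l,sts,ce=cv2.connectedComponentsWithStats(m)
        for i in range(1,n):
            if sts[i,4]<60: continue
            q=l==i; p=W[q]; r=cv2.minAreaRect(p[:,:2].astype(np.float32)*1000)
            if k=="low" and min(r[1])<35: continue
            hull=cv2.convexHull(p[:,:2].astype(np.float32)); mm=cv2.moments(hull); cen=np.array([mm["m10"],mm["m01"]])/mm["m00"]
            ang=None
            if k=="up":
                g=im.min(-1); near=q&(np.linalg.norm(W[...,:2]-cen,axis=-1)<.023)
                b=near&(g>110)
                if b.sum()>2:
                    bp=W[b][:,:2]; wv=bp.mean(0)-cen; u=np.linalg.svd(bp-bp.mean(0))[2][0]; u=u*np.sign(u@wv)
                    ang=(np.degrees(np.arctan2(wv[1],wv[0])).round(1),np.degrees(np.arctan2(u[1],u[0])).round(1),int(b.sum()),np.linalg.norm(wv).round(4))
            out.append((k,cen.round(4),"zmed",np.median(p[:,2]).round(4),"st",tost(cen).round(4),"size",np.round(r[1],0),"bar",ang,"px",ce[i].round(0)))
    return out
E
python3 - <<'E'
from h import *
for n in("wrist","top"):
    im=cv2.imread("pics/w1.png" if n=="wrist" else "pics/top0.png"); d=np.load("w1.npy" if n=="wrist" else "top0.npy"); c=env.calibration(n); E=np.load("w1E.npy") if n=="wrist" else c["extrinsics"]
    W=cloud(d,E,c); p=station(W,d>0); print(n,cv2.minAreaRect(p[:,:2].astype(np.float32)*1000),np.median(p[:,2]))
    for o in cans(im,d,E,c): print(*o)
    uv=[(320,160)] if n=="wrist" else [(320,200)]
    b=(W[...,2]>.06)&(W[...,2]<.075)&(np.abs(tost(W)[...,0]-.09)<.025)&(d>0); print("button",np.median(W[b],0), b.sum())
    f=(abs(tost(W)[...,0])<.05)&(abs(tost(W)[...,1]+.27)<.03)&(d>0); print("floor",np.median(W[f],0))
E
```

```text
wrist ((616.2770385742188, -54.494384765625), (52.5155029296875, 573.6709594726562), 5.220239639282227) 0.0450441325216924
up [0.5218 0.0194] zmed 0.085 st [ 0.0027 -0.0009] size [51. 51.] bar (np.float64(-105.5), np.float64(-102.9), 69, np.float64(0.0135)) px [131. 141.]
up [ 0.535  -0.1886] zmed 0.0854 st [-0.003  -0.2092] size [50. 50.] bar (np.float64(52.3), np.float64(53.1), 77, np.float64(0.0139)) px [286. 146.]
low [0.5144 0.1195] zmed 0.0494 st [0.0044 0.0995] size [81. 50.] bar None px [ 78. 135.]
low [ 0.534  -0.0878] zmed 0.0503 st [ 0.0052 -0.1087] size [51. 81.] bar None px [216. 136.]
button [0.60902415 0.02638169 0.06681978] 396
floor [ 0.54907029 -0.25040503  0.00543097]
top ((608.7997436523438, 27.705169677734375), (52.60764694213867, 737.92041015625), 5.167973518371582) 0.045028301444498764
up [ 0.5352 -0.1904] zmed 0.0849 st [-0.0029 -0.211 ] size [46. 49.] bar (np.float64(51.1), np.float64(57.2), 14, np.float64(0.0148)) px [307. 194.]
up [0.5224 0.0182] zmed 0.085 st [ 0.0032 -0.0021] size [50. 46.] bar (np.float64(-101.9), np.float64(-101.7), 17, np.float64(0.0126)) px [243. 197.]
up [0.4877 0.3283] zmed 0.0845 st [-0.0032  0.3099] size [52. 50.] bar (np.float64(-105.8), np.float64(-111.4), 15, np.float64(0.0145)) px [148. 205.]
low [ 0.5341 -0.0903] zmed 0.0494 st [ 0.005  -0.1112] size [78. 47.] bar None px [276. 195.]
low [0.5148 0.1187] zmed 0.0496 st [0.0048 0.0987] size [80. 49.] bar None px [214. 199.]
button [0.61112202 0.02413003 0.06585329] 81
floor [ 0.5432017  -0.25027271  0.00551875]
```

The two views agree to within 2 mm. Lid tops are at 0.085, the reader top at 0.045, and the floor at 0.0055. Starting with canister A at (0.535,-0.189), tag at 53°, which needs -48°.

```bash
python3 -m jog '[{"travel":[26,45,-0],"twist":[0,0,0],"fingers":85},{"travel":[0,0,30],"twist":[0,0,-9.5],"fingers":85},{"travel":[0,0,30],"twist":[0,0,-9.5],"fingers":85},{"travel":[0,0,35],"twist":[0,0,-9.5],"fingers":85},{"travel":[0,0,35],"twist":[0,0,-9.5],"fingers":85}]'
python3 -m jog '[{"travel":[0,0,35],"twist":[0,0,-9.5],"fingers":85},{"travel":[0,0,25],"twist":[0,0,0],"fingers":85},{"travel":[0,0,0],"twist":[0,0,0],"fingers":85},{"travel":[0,0,0],"twist":[0,0,0],"fingers":85}]'
python3 - <<'E'
from h import *
s=env.observe(); print(s["q"].round(3),np.degrees(np.arctan2(pose()[1,0],pose()[0,0])))
for o in cans(*grab("wrist")): print(*o)
E
```

```text
t: 3.15
position: [0.5352, -0.1896, 0.1723]
ee_rot: [0.928, 0.374, 0.0, 0.0]
contact_force: [0.3, -0.8, 0.7]
gripper_width: 0.993
finger_force: 0.0
t: 3.65
position: [0.5358, -0.1896, 0.1144]
ee_rot: [0.895, 0.447, 0.0, 0.0]
contact_force: [0.3, 0.4, 0.7]
gripper_width: 0.998
finger_force: 0.0
[-0.34   0.327 -0.306  0.937 -0.     1.875] 53.05667698498907
up [5.129e-01 1.000e-04] zmed 0.0843 st [-0.0079 -0.0193] size [ 9. 29.] bar (np.float64(-22.8), np.float64(-39.7), 62, np.float64(0.0032)) px [25.  7.]
up [ 0.535  -0.1885] zmed 0.0854 st [-0.003  -0.2091] size [51. 50.] bar (np.float64(52.7), np.float64(51.7), 188, np.float64(0.0147)) px [252. 224.]
low [ 0.5339 -0.0877] zmed 0.0505 st [ 0.005  -0.1086] size [50. 81.] bar None px [172. 107.]
```

```bash
python3 -m jog '[{"travel":[0,0,30],"twist":[0,0,0],"fingers":85},{"travel":[0,0,28],"twist":[0,0,0],"fingers":85},{"travel":[0,0,0],"twist":[0,0,0],"fingers":40},{"travel":[0,0,0],"twist":[0,0,0],"fingers":40},{"travel":[0,0,0],"twist":[0,0,0],"fingers":40}]' 60
python3 -m jog '[{"travel":[0,0,0],"twist":[0,0,0],"fingers":40},{"travel":[0,0,0],"twist":[0,0,0],"fingers":40},{"travel":[0,0,-4],"twist":[0,0,0],"fingers":40},{"travel":[0,0,0],"twist":[0,0,0],"fingers":40}]' 60
```

```text
t: 4.32
position: [0.5366, -0.1897, 0.0573]
ee_rot: [0.895, 0.447, 0.001, 0.001]
contact_force: [-1.2, 0.1, 4.5]
gripper_width: 0.575
finger_force: 63.0
t: 4.82
position: [0.5355, -0.1893, 0.0598]
ee_rot: [0.895, 0.447, 0.0, 0.0]
contact_force: [-0.7, -0.8, -1.7]
gripper_width: 0.571
finger_force: 62.3
```

```bash
python3 -m jog '[{"travel":[0,0,0],"twist":[0,0,9.6],"fingers":40},{"travel":[0,0,0],"twist":[0,0,9.6],"fingers":40},{"travel":[0,0,0],"twist":[0,0,9.6],"fingers":40},{"travel":[0,0,0],"twist":[0,0,9.6],"fingers":40},{"travel":[0,0,0],"twist":[0,0,9.6],"fingers":40}]' 60
python3 -m jog '[{"travel":[0,0,3],"twist":[0,0,0],"fingers":40},{"travel":[0,0,0],"twist":[0,0,0],"fingers":40},{"travel":[0,0,0],"twist":[0,0,0],"fingers":85},{"travel":[0,0,0],"twist":[0,0,0],"fingers":85},{"travel":[0,0,0],"twist":[0,0,0],"fingers":85}]'
python3 -m jog '[{"travel":[0,0,-40],"twist":[0,0,0],"fingers":85},{"travel":[0,0,-50],"twist":[0,0,0],"fingers":85},{"travel":[0,0,-50],"twist":[0,0,0],"fingers":85},{"travel":[0,0,0],"twist":[0,0,0],"fingers":85}]'
python3 - <<'E'
from h import *
s=env.observe(); print(s["q"].round(3),np.degrees(np.arctan2(pose()[1,0],pose()[0,0])))
for o in cans(*grab("wrist")): print(*o)
E
```

```text
t: 5.45
position: [0.535, -0.1892, 0.059]
ee_rot: [0.999, 0.041, -0.0, -0.0]
contact_force: [1.6, -0.2, -1.9]
gripper_width: 0.572
finger_force: 62.2
t: 6.08
position: [0.5352, -0.1892, 0.0561]
ee_rot: [0.999, 0.044, -0.0, -0.0]
contact_force: [-0.4, 0.3, -0.8]
gripper_width: 0.997
finger_force: 0.0
t: 6.58
position: [0.5381, -0.1902, 0.2008]
ee_rot: [0.999, 0.044, 0.004, 0.001]
contact_force: [-0.2, -0.3, -0.7]
gripper_width: 0.992
finger_force: 0.0
[-0.34   0.265 -0.182  1.116  0.     2.713] 5.083742768013156
up [0.5222 0.0199] zmed 0.0849 st [ 0.0032 -0.0004] size [50. 52.] bar (np.float64(-105.9), np.float64(-103.4), 110, np.float64(0.0142)) px [ 49. 185.]
up [ 0.5349 -0.1881] zmed 0.0854 st [-0.003  -0.2086] size [50. 50.] bar (np.float64(5.0), np.float64(5.0), 97, np.float64(0.0145)) px [251. 191.]
low [ 0.5338 -0.0881] zmed 0.0499 st [ 0.0049 -0.109 ] size [50. 81.] bar None px [166. 173.]
```

```bash
python3 -m jog '[{"travel":[1,-42,0],"twist":[0,0,0],"fingers":85},{"travel":[1,-42,0],"twist":[0,0,0],"fingers":85},{"travel":[1,-42,0],"twist":[0,0,0],"fingers":85},{"travel":[1,-42,0],"twist":[0,0,0],"fingers":85},{"travel":[1,-41,0],"twist":[0,0,0],"fingers":85}]'
python3 -m jog '[{"travel":[0,0,25],"twist":[0,0,-8.7],"fingers":85},{"travel":[0,0,25],"twist":[0,0,-8.7],"fingers":85},{"travel":[0,0,25],"twist":[0,0,-8.7],"fingers":85},{"travel":[0,0,0],"twist":[0,0,0],"fingers":85},{"travel":[0,0,0],"twist":[0,0,0],"fingers":85}]'
python3 - <<'E'
from h import *
s=env.observe(); print(s["q"].round(3),np.degrees(np.arctan2(pose()[1,0],pose()[0,0])))
for o in cans(*grab("wrist")): print(*o)
E
```

```text
t: 7.25
position: [0.5205, 0.0207, 0.1945]
ee_rot: [0.999, 0.044, -0.001, -0.0]
contact_force: [1.2, 0.0, 0.0]
gripper_width: 0.998
finger_force: 0.0
t: 7.88
position: [0.5216, 0.0193, 0.1212]
ee_rot: [0.964, 0.267, -0.0, -0.0]
contact_force: [-0.0, 0.5, 0.5]
gripper_width: 0.996
finger_force: 0.0
[ 0.037  0.242 -0.405  0.925 -0.     2.637] 31.01216155041257
up [0.5219 0.0201] zmed 0.0854 st [ 0.0029 -0.0002] size [51. 50.] bar (np.float64(-103.5), np.float64(-104.0), 167, np.float64(0.0142)) px [254. 219.]
up [ 0.5437 -0.1897] zmed 0.0854 st [ 0.0056 -0.211 ] size [55. 31.] bar (np.float64(22.9), np.float64(7.4), 137, np.float64(0.0066)) px [472. 311.]
low [0.5144 0.1207] zmed 0.0503 st [0.0045 0.1007] size [81. 50.] bar None px [146. 149.]
low [ 0.5408 -0.0837] zmed 0.0486 st [ 0.0123 -0.1053] size [51. 80.] bar None px [360. 234.]
```

```bash
python3 -m jog '[{"travel":[0,0,35],"twist":[0,0,0],"fingers":85},{"travel":[0,0,30],"twist":[0,0,0],"fingers":85},{"travel":[0,0,0],"twist":[0,0,0],"fingers":40},{"travel":[0,0,0],"twist":[0,0,0],"fingers":40},{"travel":[0,0,0],"twist":[0,0,0],"fingers":40}]' 60
python3 -m jog '[{"travel":[0,0,0],"twist":[0,0,0],"fingers":40},{"travel":[0,0,-4],"twist":[0,0,0],"fingers":40},{"travel":[0,0,0],"twist":[0,0,-10],"fingers":40},{"travel":[0,0,0],"twist":[0,0,-10],"fingers":40},{"travel":[0,0,0],"twist":[0,0,-10],"fingers":40}]' 60
python3 -m jog '[{"travel":[0,0,0],"twist":[0,0,-10],"fingers":40},{"travel":[0,0,0],"twist":[0,0,-10],"fingers":40},{"travel":[0,0,0],"twist":[0,0,-10],"fingers":40},{"travel":[0,0,0],"twist":[0,0,-10],"fingers":40},{"travel":[0,0,0],"twist":[0,0,-10],"fingers":40}]' 60
python3 -m jog '[{"travel":[0,0,0],"twist":[0,0,-10],"fingers":40},{"travel":[0,0,0],"twist":[0,0,-10],"fingers":40},{"travel":[0,0,0],"twist":[0,0,-9],"fingers":40},{"travel":[0,0,3],"twist":[0,0,0],"fingers":40},{"travel":[0,0,0],"twist":[0,0,0],"fingers":40}]' 60
python3 -m jog '[{"travel":[0,0,0],"twist":[0,0,0],"fingers":85},{"travel":[0,0,0],"twist":[0,0,0],"fingers":85},{"travel":[0,0,0],"twist":[0,0,0],"fingers":85},{"travel":[0,0,-45],"twist":[0,0,0],"fingers":85},{"travel":[0,0,-45],"twist":[0,0,0],"fingers":85}]' 60
python3 -m jog '[{"travel":[0,0,-54],"twist":[0,0,0],"fingers":85},{"travel":[0,0,0],"twist":[0,0,0],"fingers":85},{"travel":[0,0,0],"twist":[0,0,0],"fingers":85}]' 60
python3 - <<'E'
from h import *
s=env.observe(); print(s["q"].round(3),np.degrees(np.arctan2(pose()[1,0],pose()[0,0])))
for o in cans(*grab("wrist")): print(*o)
E
```

```text
t: 8.55
position: [0.5235, 0.0195, 0.0582]
ee_rot: [0.963, 0.268, 0.002, 0.0]
contact_force: [1.1, 1.1, 2.6]
gripper_width: 0.576
finger_force: 63.0
t: 9.18
position: [0.5215, 0.0194, 0.0604]
ee_rot: [0.86, 0.511, -0.0, -0.0]
contact_force: [0.3, 0.4, -1.9]
gripper_width: 0.575
finger_force: 62.5
t: 9.8
position: [0.5215, 0.0194, 0.0603]
ee_rot: [0.563, 0.826, -0.0, -0.0]
contact_force: [0.4, -0.6, -3.1]
gripper_width: 0.574
finger_force: 62.5
t: 10.42
position: [0.522, 0.0193, 0.0582]
ee_rot: [0.342, 0.94, 0.0, 0.0]
contact_force: [-2.9, -0.6, 6.7]
gripper_width: 0.57
finger_force: 63.4
t: 11.05
position: [0.5211, 0.0194, 0.1478]
ee_rot: [0.341, 0.94, -0.0, -0.001]
contact_force: [1.4, -0.7, -0.4]
gripper_width: 0.997
finger_force: 0.0
t: 11.42
position: [0.5216, 0.0194, 0.2009]
ee_rot: [0.341, 0.94, -0.0, -0.0]
contact_force: [-0.6, -0.3, -0.5]
gripper_width: 0.997
finger_force: 0.0
[ 0.037  0.182 -0.287  1.102  0.     0.733] 140.13804887245135
up [0.5211 0.0199] zmed 0.0854 st [ 0.0021 -0.0003] size [50. 50.] bar (np.float64(5.3), np.float64(4.3), 115, np.float64(0.0144)) px [253. 189.]
up [ 0.5138 -0.1855] zmed 0.085 st [-0.0238 -0.2042] size [33.  9.] bar None px [117. 289.]
low [0.5143 0.1207] zmed 0.0502 st [0.0044 0.1007] size [82. 50.] bar None px [320. 116.]
low [ 0.534  -0.0874] zmed 0.0499 st [ 0.0052 -0.1083] size [51. 81.] bar None px [195. 237.]
```

```bash
python3 -m jog '[{"travel":[32,31,0],"twist":[0,0,0],"fingers":85},{"travel":[32,31,0],"twist":[0,0,0],"fingers":85},{"travel":[32,31,0],"twist":[0,0,0],"fingers":85},{"travel":[32,31,0],"twist":[0,0,0],"fingers":85},{"travel":[32,31,0],"twist":[0,0,0],"fingers":85}]'
python3 -m jog '[{"travel":[32,30,0],"twist":[0,0,0],"fingers":85},{"travel":[31,30,0],"twist":[0,0,0],"fingers":85},{"travel":[0,0,25],"twist":[0,0,8],"fingers":85},{"travel":[0,0,25],"twist":[0,0,8],"fingers":85},{"travel":[0,0,20],"twist":[0,0,7],"fingers":85}]'
python3 -m jog '[{"travel":[0,0,0],"twist":[0,0,0],"fingers":85},{"travel":[0,0,0],"twist":[0,0,0],"fingers":85}]'
python3 - <<'E'
from h import *
s=env.observe(); print(s["q"].round(3),np.degrees(np.arctan2(pose()[1,0],pose()[0,0])))
for o in cans(*grab("wrist")): print(*o)
E
```

```text
t: 12.1
position: [0.4969, 0.2418, 0.1993]
ee_rot: [0.341, 0.94, -0.001, -0.001]
contact_force: [0.5, 0.1, 0.3]
gripper_width: 0.996
finger_force: 0.0
t: 12.72
position: [0.4867, 0.3265, 0.128]
ee_rot: [0.523, 0.852, -0.002, -0.001]
contact_force: [0.3, -0.1, 0.6]
gripper_width: 0.995
finger_force: 0.0
t: 12.98
position: [0.4882, 0.3272, 0.1311]
ee_rot: [0.521, 0.854, -0.0, -0.0]
contact_force: [0.8, 0.2, -0.1]
gripper_width: 0.997
finger_force: 0.0
[ 0.59   0.349 -0.233  0.99   0.     1.685] 117.26136866424139
up [0.4876 0.3291] zmed 0.0854 st [-0.0033  0.3106] size [50. 50.] bar (np.float64(-112.9), np.float64(-111.6), 169, np.float64(0.0139)) px [254. 215.]
```

```bash
python3 -m jog '[{"travel":[1,0.5,40],"twist":[0,0,4.5],"fingers":85},{"travel":[0,0,35],"twist":[0,0,0],"fingers":85},{"travel":[0,0,0],"twist":[0,0,0],"fingers":40},{"travel":[0,0,0],"twist":[0,0,0],"fingers":40},{"travel":[0,0,0],"twist":[0,0,0],"fingers":40}]' 60
python3 -m jog '[{"travel":[0,0,0],"twist":[0,0,0],"fingers":40},{"travel":[0,0,-4],"twist":[0,0,0],"fingers":40},{"travel":[0,0,0],"twist":[0,0,-9.8],"fingers":40},{"travel":[0,0,0],"twist":[0,0,-9.8],"fingers":40},{"travel":[0,0,0],"twist":[0,0,-9.8],"fingers":40}]' 60
python3 -m jog '[{"travel":[0,0,0],"twist":[0,0,-9.8],"fingers":40},{"travel":[0,0,0],"twist":[0,0,-9.8],"fingers":40},{"travel":[0,0,0],"twist":[0,0,-9.8],"fingers":40},{"travel":[0,0,0],"twist":[0,0,-9.8],"fingers":40},{"travel":[0,0,0],"twist":[0,0,-9.8],"fingers":40}]' 60
python3 -m jog '[{"travel":[0,0,0],"twist":[0,0,-9.8],"fingers":40},{"travel":[0,0,0],"twist":[0,0,-9.8],"fingers":40},{"travel":[0,0,0],"twist":[0,0,-9.8],"fingers":40},{"travel":[0,0,0],"twist":[0,0,-9.8],"fingers":40},{"travel":[0,0,3],"twist":[0,0,0],"fingers":40}]' 60
python3 -m jog '[{"travel":[0,0,0],"twist":[0,0,0],"fingers":40},{"travel":[0,0,0],"twist":[0,0,0],"fingers":85},{"travel":[0,0,0],"twist":[0,0,0],"fingers":85},{"travel":[0,0,0],"twist":[0,0,0],"fingers":85},{"travel":[0,0,-45],"twist":[0,0,0],"fingers":85}]' 60
python3 -m jog '[{"travel":[0,0,-45],"twist":[0,0,0],"fingers":85},{"travel":[0,0,-54],"twist":[0,0,0],"fingers":85},{"travel":[0,0,0],"twist":[0,0,0],"fingers":85},{"travel":[0,0,0],"twist":[0,0,0],"fingers":85}]' 60
python3 - <<'E'
from h import *
s=env.observe(); print(s["q"].round(3),np.degrees(np.arctan2(pose()[1,0],pose()[0,0])))
for o in cans(*grab("wrist")): print(*o)
E
```

```text
t: 13.65
position: [0.4895, 0.3293, 0.0583]
ee_rot: [0.554, 0.832, 0.001, 0.001]
contact_force: [-1.6, -0.6, 4.9]
gripper_width: 0.576
finger_force: 62.9
t: 14.28
position: [0.4882, 0.3283, 0.0604]
ee_rot: [0.322, 0.947, -0.0, -0.0]
contact_force: [-1.0, -0.1, -1.5]
gripper_width: 0.575
finger_force: 62.3
t: 14.9
position: [0.4882, 0.3284, 0.0603]
ee_rot: [-0.099, 0.995, -0.0, -0.0]
contact_force: [-0.0, 0.2, -1.9]
gripper_width: 0.571
finger_force: 62.2
t: 15.52
position: [0.4889, 0.3288, 0.0582]
ee_rot: [-0.424, 0.906, 0.0, 0.001]
contact_force: [-4.2, -3.0, 25.9]
gripper_width: 0.573
finger_force: 65.6
t: 16.15
position: [0.4857, 0.3267, 0.0993]
ee_rot: [-0.424, 0.905, -0.001, -0.004]
contact_force: [0.4, 0.8, 0.5]
gripper_width: 0.997
finger_force: 0.0
t: 16.65
position: [0.4882, 0.3284, 0.2009]
ee_rot: [-0.424, 0.905, -0.0, -0.0]
contact_force: [0.2, -0.2, -0.5]
gripper_width: 0.992
finger_force: 0.0
[ 0.592  0.305 -0.129  1.137 -0.    -0.285] -129.7654546578323
up [0.4891 0.3296] zmed 0.0853 st [-0.0017  0.311 ] size [50. 50.] bar (np.float64(4.8), np.float64(6.4), 102, np.float64(0.0144)) px [251. 190.]
low [0.5151 0.1221] zmed 0.05 st [0.0054 0.102 ] size [82. 51.] bar None px [102.  44.]
```

```bash
python3 -m jog '[{"travel":[31.5,-28,0],"twist":[0,0,0],"fingers":85},{"travel":[31.5,-28,0],"twist":[0,0,0],"fingers":85},{"travel":[31.5,-28,0],"twist":[0,0,0],"fingers":85},{"travel":[31.5,-28,0],"twist":[0,0,0],"fingers":85},{"travel":[31.5,-28.6,0],"twist":[0,0,0],"fingers":85}]'
python3 -m jog '[{"travel":[0,0,0],"twist":[0,0,10],"fingers":85},{"travel":[0,0,0],"twist":[0,0,10],"fingers":85},{"travel":[0,0,0],"twist":[0,0,10],"fingers":85},{"travel":[0,0,0],"twist":[0,0,10],"fingers":85},{"travel":[0,0,0],"twist":[0,0,0.5],"fingers":85}]'
python3 -m jog '[{"travel":[0,0,0],"twist":[0,0,0],"fingers":85}]'
python3 - <<'E'
from h import *
s=env.observe(); print(s["q"].round(3),np.degrees(np.arctan2(pose()[1,0],pose()[0,0])))
im,d,E,c=grab("wrist","w2")
for o in cans(im,d,E,c): print(*o)
W=cloud(d,E,c); z=W[...,2]
for cx,cy in((.5145,.1205),(.534,-.088)):
    m=(d>0)&(z>.04)&(z<.065)&(abs(W[...,0]-cx)<.06)&(abs(W[...,1]-cy)<.05)&(tost(W)[...,0]<.06); 
    if m.sum()>100:
        r=cv2.minAreaRect(W[m][:,:2].astype(np.float32)*1000); print("lying",r,W[m][:,2].max())
E
```

```text
t: 17.32
position: [0.4944, 0.1159, 0.1994]
ee_rot: [-0.425, 0.905, 0.0, -0.002]
contact_force: [1.0, -0.2, 0.1]
gripper_width: 0.997
finger_force: 0.0
t: 17.95
position: [0.4947, 0.1172, 0.1996]
ee_rot: [-0.086, 0.996, -0.0, -0.002]
contact_force: [0.5, -0.8, 0.1]
gripper_width: 0.993
finger_force: 0.0
t: 18.08
position: [0.4951, 0.1173, 0.2004]
ee_rot: [-0.086, 0.996, -0.0, -0.001]
contact_force: [-0.6, -0.0, 0.3]
gripper_width: 0.996
finger_force: 0.0
[ 0.233  0.16  -0.315  1.097 -0.     0.06 ] -170.09571772826015
up [0.5213 0.0201] zmed 0.0855 st [ 0.0023 -0.0001] size [51. 50.] bar (np.float64(6.0), np.float64(-1.9), 124, np.float64(0.0122)) px [154. 198.]
up [0.4888 0.329 ] zmed 0.0848 st [-0.0021  0.3105] size [52. 51.] bar (np.float64(7.1), np.float64(2.8), 92, np.float64(0.0138)) px [447. 216.]
low [ 0.5339 -0.0873] zmed 0.0498 st [ 0.0051 -0.1082] size [51. 81.] bar None px [ 77. 181.]
low [0.5145 0.1207] zmed 0.0503 st [0.0046 0.1007] size [81. 50.] bar None px [251. 194.]
lying ((514.7095947265625, 120.72470092773438), (80.40394592285156, 49.41984939575195), 10.318477630615234) 0.05764643236693884
lying ((533.9210205078125, -87.61721801757812), (50.65206527709961, 81.36206817626953), 87.86917877197266) 0.05741381268556367
```

View pics/w2.png

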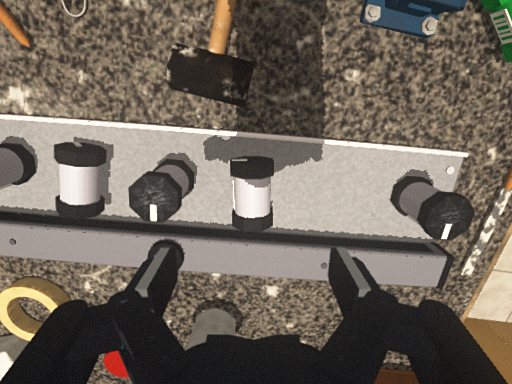

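The wrist picture shows toppled canister D at (252,193), lid end at the top towards the robot. The done uprights are at (155,200) and (445,215), with bars pointing to the reader. Now I'll tilt the tool 35° and descend on D's lid.

```bash
python3 -m jog '[{"travel":[0,0,0],"twist":[0,-9,0],"fingers":85},{"travel":[0,0,0],"twist":[0,-9,0],"fingers":85},{"travel":[0,0,0],"twist":[0,-9,0],"fingers":85},{"travel":[0,0,0],"twist":[0,-8,0],"fingers":85},{"travel":[0,0,0],"twist":[0,0,0],"fingers":85}]'
python3 -m jog '[{"travel":[19,0,27],"twist":[0,0,0],"fingers":85},{"travel":[19,0,27],"twist":[0,0,0],"fingers":85},{"travel":[19,0,27],"twist":[0,0,0],"fingers":85},{"travel":[0,0,0],"twist":[0,0,0],"fingers":85},{"travel":[0,0,0],"twist":[0,0,0],"fingers":85}]'
python3 - <<'E'
from h import *
s=env.observe(); print(s["q"].round(3)); T=pose(); print(T.round(3)); g=np.array([.4957,.1174,.0227]); print("travel",(T[:3,:3].T@(g-T[:3,3])*1000).round(1))
E
```

```text
t: 18.75
position: [0.4904, 0.1163, 0.1968]
ee_rot: [-0.082, 0.951, 0.025, 0.296]
contact_force: [0.5, -0.6, 0.6]
gripper_width: 1.0
finger_force: 0.0
t: 19.38
position: [0.5116, 0.1222, 0.1168]
ee_rot: [-0.081, 0.954, 0.023, 0.288]
contact_force: [-0.4, -0.6, -0.6]
gripper_width: 0.994
finger_force: 0.0
[ 0.271 -0.122 -1.02   0.089 -0.058  0.084]
[[-0.821 -0.168  0.545  0.512]
 [-0.141  0.986  0.091  0.122]
 [-0.553 -0.002 -0.833  0.117]
 [ 0.     0.     0.     1.   ]]
travel [65.8 -1.9 69.3]
```

```bash
python3 -m jog '[{"travel":[0,0,0],"twist":[0,4,0],"fingers":85},{"travel":[0,0,0],"twist":[0,0,0],"fingers":85},{"travel":[0,0,0],"twist":[0,0,0],"fingers":85}]'
python3 - <<'E'
from h import *
s=env.observe(); print(s["q"].round(3)); T=pose(); print(T.round(3)); g=np.array([.5159,.1209,.020]); print("travel",(T[:3,:3].T@(g-T[:3,3])*1000).round(1))
E
```

```text
t: 19.75
position: [0.5105, 0.122, 0.1164]
ee_rot: [-0.082, 0.963, 0.021, 0.255]
contact_force: [0.0, 0.1, 0.3]
gripper_width: 0.996
finger_force: 0.0
[ 0.266 -0.096 -0.952  0.2   -0.049  0.083]
[[-0.856 -0.168  0.488  0.51 ]
 [-0.147  0.986  0.082  0.122]
 [-0.495 -0.002 -0.869  0.116]
 [ 0.     0.     0.     1.   ]]
travel [43.2 -1.8 86.3]
```

```bash
python3 -m jog '[{"travel":[14,-0.6,28],"twist":[0,0,0],"fingers":85},{"travel":[14,-0.6,28],"twist":[0,0,0],"fingers":85},{"travel":[0,0,0],"twist":[0,0,0],"fingers":85},{"travel":[0,0,0],"twist":[0,0,0],"fingers":85}]'
python3 - <<'E'
from h import *
s=env.observe(); print(s["q"].round(3)); T=pose(); g=np.array([.5159,.1209,.020]); print("travel",(T[:3,:3].T@(g-T[:3,3])*1000).round(1))
E
```

```text
t: 20.25
position: [0.513, 0.121, 0.0533]
ee_rot: [-0.082, 0.964, 0.02, 0.253]
contact_force: [-0.9, -0.0, -0.1]
gripper_width: 0.996
finger_force: 0.0
[ 2.610e-01  3.400e-02 -1.026e+00 -1.000e-03 -4.700e-02  8.000e-02]
travel [13.9 -0.5 30.4]
```

```bash
python3 -m jog '[{"travel":[0,0,0],"twist":[0,8,0],"fingers":85},{"travel":[0,0,0],"twist":[0,0,0],"fingers":85}]'
python3 - <<'E'
from h import *
s=env.observe(); print(s["q"].round(3)); T=pose(); t=T[:3,2]; g=np.array([.5067,.1193,.036])+.0187*t; print(np.degrees(np.arccos(-t[2])),"travel",(T[:3,:3].T@(g-T[:3,3])*1000).round(1))
g=np.array([.5127,.1203,.036])+.0187*t; print("travel -2",(T[:3,:3].T@(g-T[:3,3])*1000).round(1))
E
```

```text
t: 20.5
position: [0.517, 0.1219, 0.056]
ee_rot: [-0.083, 0.978, 0.015, 0.188]
contact_force: [2.0, 0.6, 0.8]
gripper_width: 0.998
finger_force: 0.0
[ 0.252  0.083 -0.873  0.235 -0.032  0.077]
21.791292623591698 travel [17.2 -0.8 33.3]
travel -2 [11.6 -0.8 35.6]
```

```bash
python3 -m jog '[{"travel":[7,-0.4,17],"twist":[0,0,0],"fingers":85},{"travel":[7,-0.4,17],"twist":[0,0,0],"fingers":85},{"travel":[0,0,0],"twist":[0,0,0],"fingers":85},{"travel":[0,0,0],"twist":[0,0,0],"fingers":85}]'
python3 - <<'E'
from h import *
s=env.observe(); print(s["q"].round(3)); T=pose(); t=T[:3,2]; print(np.degrees(np.arccos(-t[2])),(T[:3,3]-.0187*t).round(4))
E
```

```text
t: 21.0
position: [0.5136, 0.1203, 0.0172]
ee_rot: [-0.083, 0.979, 0.015, 0.187]
contact_force: [0.0, -0.9, 0.4]
gripper_width: 0.997
finger_force: 0.0
[ 0.25   0.153 -0.919  0.123 -0.032  0.075]
21.624950640164133 [0.5068 0.1192 0.0346]
```

```bash
python3 -m jog '[{"travel":[0,0,0],"twist":[0,0,0],"fingers":30},{"travel":[0,0,0],"twist":[0,0,0],"fingers":30},{"travel":[0,0,0],"twist":[0,0,0],"fingers":30},{"travel":[0,0,0],"twist":[0,0,0],"fingers":30},{"travel":[0,0,0],"twist":[0,0,0],"fingers":30}]' 70
python3 -m jog '[{"travel":[-4,0,-9],"twist":[0,0,0],"fingers":30},{"travel":[-8,0,-20],"twist":[0,0,0],"fingers":30},{"travel":[-8,0,-20],"twist":[0,0,0],"fingers":30},{"travel":[-2,0,-5],"twist":[0,0,0],"fingers":30},{"travel":[0,0,0],"twist":[0,0,0],"fingers":30}]' 70
python3 - <<'E'
from h import *
s=env.observe(); print(s["q"].round(3)); T=pose(); t=T[:3,2]; print(np.degrees(np.arccos(-t[2])),(T[:3,3]-.0187*t).round(4))
E
```

```text
t: 21.62
position: [0.514, 0.1204, 0.0175]
ee_rot: [-0.083, 0.979, 0.015, 0.187]
contact_force: [-6.8, -1.3, 11.5]
gripper_width: 0.492
finger_force: 69.0
t: 22.25
position: [0.5142, 0.1205, 0.0749]
ee_rot: [-0.083, 0.979, 0.015, 0.186]
contact_force: [-0.2, -0.2, -1.7]
gripper_width: 0.49
finger_force: 71.1
[ 0.25   0.048 -0.852  0.297 -0.032  0.075]
21.528584612979564 [0.5074 0.1194 0.0923]
```

```bash
python3 -m jog '[{"travel":[2,0,-22],"twist":[0,0,0],"fingers":30},{"travel":[0,0,0],"twist":[0,9,0],"fingers":30},{"travel":[0,0,0],"twist":[0,9,0],"fingers":30},{"travel":[0,0,0],"twist":[0,9,0],"fingers":30},{"travel":[0,0,0],"twist":[0,9,0],"fingers":30}]' 70
python3 -m jog '[{"travel":[0,0,0],"twist":[0,9,0],"fingers":30},{"travel":[0,0,0],"twist":[0,9,0],"fingers":30},{"travel":[0,0,0],"twist":[0,8,0],"fingers":30},{"travel":[0,0,0],"twist":[0,0,0],"fingers":30},{"travel":[0,0,0],"twist":[0,0,0],"fingers":30}]' 70
python3 - <<'E'
from h import *
s=env.observe(); print(s["q"].round(3)); T=pose(); t=T[:3,2]; print(T.round(3),np.degrees(np.arccos(-t[2])),(T[:3,3]-.0187*t).round(4))
grab("wrist","w3"); im=grab("scene")[0]; a=cv2.imread("pics/w3.png")
cv2.imwrite("pics/m3.png",np.vstack([cv2.resize(im[150:300,110:310],(600,450))[:300],a[84:384].copy()[:, :][:,:512] if 0 else cv2.resize(a[100:384],(600,300))]))
E
```

```text
t: 22.88
position: [0.5047, 0.1189, 0.0941]
ee_rot: [-0.083, 0.988, -0.012, -0.128]
contact_force: [1.0, -0.1, -1.6]
gripper_width: 0.492
finger_force: 71.2
t: 23.5
position: [0.5043, 0.1189, 0.0937]
ee_rot: [-0.079, 0.935, -0.03, -0.344]
contact_force: [-0.5, -0.8, -1.4]
gripper_width: 0.494
finger_force: 71.3
[0.214 0.885 0.332 1.723 0.028 0.036]
[[-0.751 -0.168 -0.639  0.504]
 [-0.127  0.986 -0.111  0.119]
 [ 0.649 -0.002 -0.761  0.094]
 [ 0.     0.     0.     1.   ]] 40.43507178971764 [0.5162 0.1209 0.1079]
```

View pics/m3.png

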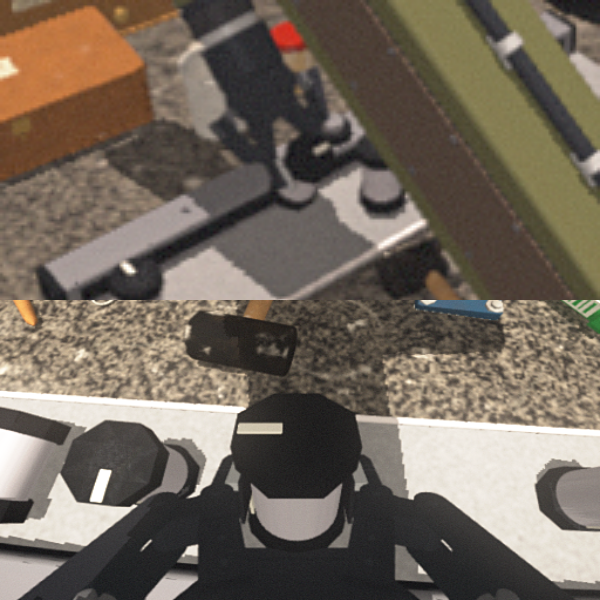

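The lower wrist view shows D held, with its lid up at (295,445). The bar at (260,428) points left, which is +y... I'll measure that once it stands. Next I'll tilt a little more, bring it towards the lane middle and set its foot edge down.

```bash
python3 -m jog '[{"travel":[0,0,0],"twist":[0,4.6,0],"fingers":30},{"travel":[-4,0,15],"twist":[0,0,0],"fingers":30},{"travel":[-4,0,15],"twist":[0,0,0],"fingers":30},{"travel":[-3,0,13],"twist":[0,0,0],"fingers":30},{"travel":[0,0,0],"twist":[0,0,0],"fingers":30}]' 70
python3 -m jog '[{"travel":[-2,0,3],"twist":[0,0,0],"fingers":30},{"travel":[0,0,0],"twist":[0,0,0],"fingers":30},{"travel":[0,0,0],"twist":[0,0,0],"fingers":30}]' 70
python3 - <<'E'
from h import *
s=env.observe(); print(s["q"].round(3)); T=pose(); t=T[:3,2]; print(T.round(3),np.degrees(np.arccos(-t[2])), "cen",(T[:3,3]-.0124*t-.0061*T[:3,0]).round(4))
E
```

```text
t: 24.22
position: [0.4815, 0.1149, 0.0575]
ee_rot: [-0.078, 0.921, -0.033, -0.381]
contact_force: [-0.2, 0.6, -2.1]
gripper_width: 0.495
finger_force: 71.3
t: 24.6
position: [0.4815, 0.1149, 0.053]
ee_rot: [-0.077, 0.92, -0.033, -0.382]
contact_force: [0.1, 1.0, -1.8]
gripper_width: 0.494
finger_force: 71.3
[0.214 0.954 0.308 1.711 0.031 0.033]
[[-0.696 -0.168 -0.698  0.482]
 [-0.117  0.986 -0.12   0.115]
 [ 0.708 -0.002 -0.706  0.053]
 [ 0.     0.     0.     1.   ]] 45.0735025198498 cen [0.4944 0.1171 0.0574]
```

```bash
python3 -m jog '[{"travel":[-2.8,0,2.8],"twist":[0,0,0],"fingers":30},{"travel":[0,0,0],"twist":[0,0,0],"fingers":30},{"travel":[0,0,0],"twist":[0,0,0],"fingers":30}]' 70
python3 -m jog '[{"travel":[-1,0,1],"twist":[0,0,0],"fingers":30},{"travel":[0,0,0],"twist":[0,0,0],"fingers":30},{"travel":[0,0,0],"twist":[0,0,0],"fingers":30}]' 70
```

```text
t: 24.98
position: [0.4814, 0.1149, 0.0488]
ee_rot: [-0.077, 0.92, -0.033, -0.382]
contact_force: [1.4, 0.7, -0.0]
gripper_width: 0.488
finger_force: 71.8
t: 25.35
position: [0.4814, 0.1149, 0.0486]
ee_rot: [-0.077, 0.92, -0.033, -0.382]
contact_force: [1.8, 0.8, 6.0]
gripper_width: 0.493
finger_force: 71.9
```

```bash
python3 -m jog '[{"travel":[0,0,0],"twist":[0,0,0],"fingers":60},{"travel":[0,0,0],"twist":[0,0,0],"fingers":85},{"travel":[0,0,0],"twist":[0,0,0],"fingers":85},{"travel":[0,0,0],"twist":[0,0,0],"fingers":85},{"travel":[0,0,0],"twist":[0,0,0],"fingers":85}]' 70
python3 -m jog '[{"travel":[0,0,-30],"twist":[0,0,0],"fingers":85},{"travel":[-10,0,-40],"twist":[0,0,0],"fingers":85},{"travel":[-30,0,-40],"twist":[0,0,0],"fingers":85},{"travel":[0,0,0],"twist":[0,0,0],"fingers":85},{"travel":[0,0,0],"twist":[0,0,0],"fingers":85}]' 70
python3 - <<'E'
from h import *
s=env.observe(); print(s["q"].round(3),pose()[:3,3])
for n in("wrist","top"):
    for o in cans(*grab(n)): print(*o)
E
```

```text
t: 25.98
position: [0.4812, 0.1148, 0.0474]
ee_rot: [-0.077, 0.92, -0.033, -0.382]
contact_force: [-0.2, -0.7, 0.1]
gripper_width: 0.993
finger_force: 0.0
t: 26.6
position: [0.578, 0.1315, 0.0948]
ee_rot: [-0.077, 0.92, -0.033, -0.383]
contact_force: [-0.6, -0.5, -0.2]
gripper_width: 0.996
finger_force: 0.0
[0.209 1.166 0.845 2.038 0.027 0.03 ] [0.5779875  0.13150889 0.09477712]
up [0.5212 0.0204] zmed 0.0853 st [0.0022 0.0002] size [52. 50.] bar (np.float64(1.8), np.float64(3.7), 202, np.float64(0.014)) px [121. 160.]
up [0.5115 0.1211] zmed 0.0851 st [0.0017 0.1014] size [51. 50.] bar (np.float64(-81.8), np.float64(-79.9), 183, np.float64(0.0143)) px [252. 168.]
up [0.5135 0.2992] zmed 0.0847 st [0.0198 0.2786] size [29. 54.] bar None px [494. 206.]
low [ 0.5334 -0.0836] zmed 0.0483 st [ 0.0049 -0.1044] size [51. 81.] bar None px [ 34. 180.]
up [ 0.5351 -0.1901] zmed 0.0849 st [-0.003  -0.2107] size [49. 46.] bar (np.float64(6.2), np.float64(7.2), 16, np.float64(0.0137)) px [307. 194.]
up [0.5215 0.0178] zmed 0.0853 st [ 0.0022 -0.0024] size [46. 46.] bar (np.float64(5.9), np.float64(9.7), 15, np.float64(0.0134)) px [243. 197.]
low [ 0.5344 -0.0903] zmed 0.0504 st [ 0.0053 -0.1112] size [78. 47.] bar None px [276. 194.]
```

```bash
python3 -m jog '[{"travel":[30,0,-30],"twist":[0,0,0],"fingers":85},{"travel":[35,0,-35],"twist":[0,0,0],"fingers":85},{"travel":[0,0,0],"twist":[0,-9,0],"fingers":85},{"travel":[0,0,0],"twist":[0,-9,0],"fingers":85},{"travel":[0,0,0],"twist":[0,-9,0],"fingers":85}]' 70
python3 -m jog '[{"travel":[0,0,0],"twist":[0,-9,0],"fingers":85},{"travel":[0,0,0],"twist":[0,-9,0],"fingers":85},{"travel":[30,0,0],"twist":[0,0,0],"fingers":85},{"travel":[35,0,0],"twist":[0,0,0],"fingers":85},{"travel":[0,0,0],"twist":[0,0,0],"fingers":85}]' 70
python3 -m jog '[{"travel":[0,0,0],"twist":[0,0,0],"fingers":85}]' 70
python3 - <<'E'
from h import *
s=env.observe(); print(s["q"].round(3),pose().round(3))
for o in cans(*grab("wrist")): print(*o)
T=pose(); print("travel",(T[:3,:3].T@(np.array([.5115,.121,.12])-T[:3,3])*1000).round(1))
E
```

```text
t: 27.32
position: [0.5693, 0.1299, 0.1843]
ee_rot: [-0.083, 0.985, -0.014, -0.151]
contact_force: [0.3, 0.8, 1.6]
gripper_width: 0.995
finger_force: 0.0
t: 27.95
position: [0.502, 0.1184, 0.1831]
ee_rot: [-0.084, 0.996, -0.001, 0.001]
contact_force: [1.1, -0.4, -0.5]
gripper_width: 0.995
finger_force: 0.0
t: 28.08
position: [0.5061, 0.1192, 0.1834]
ee_rot: [-0.084, 0.996, -0.001, 0.002]
contact_force: [0.2, -0.0, -0.5]
gripper_width: 0.995
finger_force: 0.0
[ 0.233  0.186 -0.324  1.057 -0.002  0.064] [[-0.986 -0.168  0.005  0.506]
 [-0.168  0.986 -0.001  0.119]
 [-0.004 -0.002 -1.     0.183]
 [ 0.     0.     0.     1.   ]]
up [0.5212 0.02  ] zmed 0.0854 st [ 0.0022 -0.0002] size [51. 50.] bar (np.float64(4.9), np.float64(4.1), 126, np.float64(0.0139)) px [147. 192.]
up [0.5112 0.1212] zmed 0.0853 st [0.0014 0.1015] size [50. 50.] bar (np.float64(-79.5), np.float64(-82.2), 130, np.float64(0.0146)) px [253. 199.]
up [0.5135 0.3094] zmed 0.0849 st [0.0207 0.2887] size [52. 51.] bar (np.float64(7.3), np.float64(5.0), 109, np.float64(0.0141)) px [434. 230.]
low [ 0.5336 -0.0872] zmed 0.0496 st [ 0.0049 -0.1081] size [52. 82.] bar None px [ 67. 176.]
travel [-4.7  1.  63.3]
```

C was the one knocked aside, and it still stands upright with its tag at about 6°, inside the limits. Now turning D by +86°.

```bash
python3 -m jog '[{"travel":[-5,1,40],"twist":[0,0,0.7],"fingers":85},{"travel":[0,0,45],"twist":[0,0,0],"fingers":85},{"travel":[0,0,42],"twist":[0,0,0],"fingers":85},{"travel":[0,0,0],"twist":[0,0,0],"fingers":85},{"travel":[0,0,0],"twist":[0,0,0],"fingers":40}]' 60
python3 -m jog '[{"travel":[0,0,0],"twist":[0,0,0],"fingers":40},{"travel":[0,0,0],"twist":[0,0,0],"fingers":40},{"travel":[0,0,0],"twist":[0,0,0],"fingers":40},{"travel":[0,0,-4],"twist":[0,0,0],"fingers":40},{"travel":[0,0,0],"twist":[0,0,-9.6],"fingers":40}]' 60
python3 -m jog '[{"travel":[0,0,0],"twist":[0,0,-9.6],"fingers":40},{"travel":[0,0,0],"twist":[0,0,-9.6],"fingers":40},{"travel":[0,0,0],"twist":[0,0,-9.6],"fingers":40},{"travel":[0,0,0],"twist":[0,0,-9.6],"fingers":40},{"travel":[0,0,0],"twist":[0,0,-9.6],"fingers":40}]' 60
python3 -m jog '[{"travel":[0,0,0],"twist":[0,0,-9.6],"fingers":40},{"travel":[0,0,0],"twist":[0,0,-9.6],"fingers":40},{"travel":[0,0,0],"twist":[0,0,-9.6],"fingers":40},{"travel":[0,0,3],"twist":[0,0,0],"fingers":40},{"travel":[0,0,0],"twist":[0,0,0],"fingers":40}]' 60
python3 -m jog '[{"travel":[0,0,0],"twist":[0,0,0],"fingers":85},{"travel":[0,0,0],"twist":[0,0,0],"fingers":85},{"travel":[0,0,0],"twist":[0,0,0],"fingers":85},{"travel":[0,0,-45],"twist":[0,0,0],"fingers":85},{"travel":[0,0,-45],"twist":[0,0,0],"fingers":85}]' 60
python3 -m jog '[{"travel":[0,0,-54],"twist":[0,0,0],"fingers":85},{"travel":[0,0,0],"twist":[0,0,0],"fingers":85},{"travel":[0,0,0],"twist":[0,0,0],"fingers":85}]' 60
python3 - <<'E'
from h import *
s=env.observe(); print(s["q"].round(3),np.degrees(np.arctan2(pose()[1,0],pose()[0,0])))
for o in cans(*grab("wrist")): print(*o)
E
```

```text
t: 28.75
position: [0.513, 0.1212, 0.057]
ee_rot: [-0.078, 0.997, -0.001, 0.002]
contact_force: [-0.0, 0.1, 0.3]
gripper_width: 0.813
finger_force: 0.0
t: 29.38
position: [0.5123, 0.1211, 0.0609]
ee_rot: [-0.163, 0.987, -0.001, 0.002]
contact_force: [0.6, -0.1, -1.8]
gripper_width: 0.574
finger_force: 62.2
t: 30.0
position: [0.5119, 0.121, 0.0604]
ee_rot: [-0.551, 0.834, -0.001, 0.001]
contact_force: [-0.5, 1.0, -1.5]
gripper_width: 0.575
finger_force: 62.1
t: 30.62
position: [0.5124, 0.121, 0.0582]
ee_rot: [0.738, -0.675, 0.002, -0.001]
contact_force: [-2.5, -0.8, 9.1]
gripper_width: 0.574
finger_force: 63.4
t: 31.25
position: [0.5108, 0.1209, 0.1474]
ee_rot: [0.739, -0.674, 0.001, 0.0]
contact_force: [0.1, 0.3, -0.4]
gripper_width: 0.996
finger_force: 0.0
t: 31.62
position: [0.5112, 0.1211, 0.2005]
ee_rot: [0.739, -0.673, 0.002, -0.001]
contact_force: [-0.4, -0.4, -0.3]
gripper_width: 0.996
finger_force: 0.0
[ 0.234  0.186 -0.283  1.099 -0.002 -1.43 ] -84.65788199499747
up [0.5211 0.0198] zmed 0.0853 st [ 0.002  -0.0004] size [50. 50.] bar (np.float64(6.0), np.float64(13.5), 691, np.float64(0.0034)) px [251.  79.]
up [0.5123 0.12  ] zmed 0.0852 st [0.0024 0.1002] size [50. 50.] bar (np.float64(4.1), np.float64(6.0), 90, np.float64(0.0142)) px [251. 186.]
up [0.5139 0.3014] zmed 0.0847 st [0.0205 0.2807] size [33. 52.] bar (np.float64(32.6), np.float64(3.7), 40, np.float64(0.0155)) px [236. 325.]
```

```bash
python3 -m jog '[{"travel":[42,-0.7,0],"twist":[0,0,0],"fingers":85},{"travel":[42,-0.7,0],"twist":[0,0,0],"fingers":85},{"travel":[42,-0.7,0],"twist":[0,0,0],"fingers":85},{"travel":[42,-0.7,0],"twist":[0,0,0],"fingers":85},{"travel":[42,-0.9,0],"twist":[0,0,0],"fingers":85}]' 70
python3 -m jog '[{"travel":[0,0,0],"twist":[0,0,9.7],"fingers":85},{"travel":[0,0,0],"twist":[0,0,9.7],"fingers":85},{"travel":[0,0,0],"twist":[0,0,9.7],"fingers":85},{"travel":[0,0,0],"twist":[0,0,9.7],"fingers":85},{"travel":[0,0,0],"twist":[0,0,9.7],"fingers":85}]' 70
python3 -m jog '[{"travel":[0,0,0],"twist":[0,0,9.7],"fingers":85},{"travel":[0,0,0],"twist":[0,0,9.7],"fingers":85},{"travel":[0,0,0],"twist":[0,0,9.7],"fingers":85},{"travel":[0,0,0],"twist":[0,0,9.7],"fingers":85},{"travel":[0,0,0],"twist":[0,0,9.7],"fingers":85}]' 70
python3 -m jog '[{"travel":[0,0,0],"twist":[0,-9,0],"fingers":85},{"travel":[0,0,0],"twist":[0,-9,0],"fingers":85},{"travel":[0,0,0],"twist":[0,-8,0],"fingers":85},{"travel":[0,0,0],"twist":[0,0,0],"fingers":85},{"travel":[0,0,0],"twist":[0,0,0],"fingers":85}]' 70
python3 - <<'E'
from h import *
s=env.observe(); print(s["q"].round(3),pose().round(3))
im,d,E,c=grab("wrist"); W=cloud(d,E,c); z=W[...,2]; cx,cy=.534,-.088
m=(d>0)&(z>.04)&(z<.065)&(abs(W[...,0]-cx)<.06)&(abs(W[...,1]-cy)<.05)&(tost(W)[...,0]<.06)
r=cv2.minAreaRect(W[m][:,:2].astype(np.float32)*1000); print("lying",r)
T=pose(); t=T[:3,2]; P=np.array([r[0][0]/1000-.008,r[0][1]/1000,.035]); g=P+.0187*t
print(np.degrees(np.arccos(-t[2])),"travel",(T[:3,:3].T@(g-T[:3,3])*1000).round(1))
E
```

```text
t: 32.3
position: [0.5335, -0.0887, 0.1993]
ee_rot: [0.739, -0.673, 0.0, 0.0]
contact_force: [0.4, 1.0, -0.2]
gripper_width: 0.992
finger_force: 0.0
t: 32.92
position: [0.5333, -0.0874, 0.1991]
ee_rot: [-0.395, 0.919, -0.0, -0.0]
contact_force: [-0.7, 0.4, 0.4]
gripper_width: 0.997
finger_force: 0.0
t: 33.55
position: [0.5334, -0.0874, 0.1991]
ee_rot: [0.017, 1.0, -0.0, -0.0]
contact_force: [0.6, -0.5, -0.5]
gripper_width: 0.992
finger_force: 0.0
t: 34.17
position: [0.5357, -0.0878, 0.2019]
ee_rot: [0.014, 0.974, -0.004, 0.226]
contact_force: [0.6, -0.6, -0.6]
gripper_width: 0.998
finger_force: 0.0
[-0.21  -0.13  -0.719  0.532  0.079 -0.164] [[-0.897  0.029  0.44   0.536]
 [ 0.025  1.    -0.014 -0.088]
 [-0.44  -0.001 -0.898  0.202]
 [ 0.     0.     0.     1.   ]]
lying ((534.1414794921875, -87.51581573486328), (50.271331787109375, 81.84569549560547), 88.35096740722656)
26.214625188180634 travel [ 83.7   0.4 164.4]
```

```bash
python3 -m jog '[{"travel":[17,0.1,33],"twist":[0,0,0],"fingers":85},{"travel":[17,0.1,33],"twist":[0,0,0],"fingers":85},{"travel":[17,0.1,33],"twist":[0,0,0],"fingers":85},{"travel":[0,0,0],"twist":[0,0,0],"fingers":85},{"travel":[0,0,0],"twist":[0,0,0],"fingers":85}]' 70
python3 - <<'E'
from h import *
s=env.observe(); print(s["q"].round(3))
T=pose(); t=T[:3,2]; P=np.array([.5261,-.0873,.035]); g=P+.0187*t
print(np.degrees(np.arccos(-t[2])),"travel",(T[:3,:3].T@(g-T[:3,3])*1000).round(1))
E
```

```text
t: 34.85
position: [0.535, -0.0877, 0.0916]
ee_rot: [0.014, 0.974, -0.004, 0.227]
contact_force: [0.8, 0.1, 0.1]
gripper_width: 0.997
finger_force: 0.0
[-0.211  0.01  -0.888  0.221  0.079 -0.164]
26.277763993026007 travel [33.   0.2 65.5]
```

```bash
python3 -m jog '[{"travel":[17,0.1,33],"twist":[0,0,0],"fingers":85},{"travel":[16,0.1,32],"twist":[0,0,0],"fingers":85},{"travel":[0,0,0],"twist":[0,0,0],"fingers":85},{"travel":[0,0,0],"twist":[0,0,0],"fingers":85}]' 70
python3 -m jog '[{"travel":[0,0,0],"twist":[0,0,0],"fingers":30},{"travel":[0,0,0],"twist":[0,0,0],"fingers":30},{"travel":[0,0,0],"twist":[0,0,0],"fingers":30},{"travel":[0,0,0],"twist":[0,0,0],"fingers":30},{"travel":[0,0,0],"twist":[0,0,0],"fingers":30}]' 70
python3 - <<'E'
from h import *
s=env.observe(); print(s["q"].round(3))
T=pose(); t=T[:3,2]; print(np.degrees(np.arccos(-t[2])),"grasp",(T[:3,3]-.0187*t).round(4)); C=np.array([.5341,-.0875,.031]); print("centre in tool",(T[:3,:3].T@(C-T[:3,3])*1000).round(1))
E
```

```text
t: 35.35
position: [0.5338, -0.0876, 0.0193]
ee_rot: [0.014, 0.974, -0.004, 0.228]
contact_force: [0.1, -0.6, 0.5]
gripper_width: 0.996
finger_force: 0.0
t: 35.98
position: [0.5329, -0.0878, 0.0189]
ee_rot: [0.014, 0.974, -0.004, 0.228]
contact_force: [-7.3, 0.0, 15.5]
gripper_width: 0.504
finger_force: 74.8
[-0.211  0.149 -0.974 -0.006  0.079 -0.164]
26.376310342503086 grasp [ 0.5246 -0.0875  0.0357]
centre in tool [ -6.4   0.3 -10.3]
```

```bash
python3 -m jog '[{"travel":[-4,0,-9],"twist":[0,0,0],"fingers":30},{"travel":[-10,0,-21],"twist":[0,0,0],"fingers":30},{"travel":[-11,0,-21],"twist":[0,0,0],"fingers":30},{"travel":[-11,0,-21],"twist":[0,0,0],"fingers":30},{"travel":[0,0,0],"twist":[0,9,0],"fingers":30}]' 70
python3 -m jog '[{"travel":[0,0,0],"twist":[0,9,0],"fingers":30},{"travel":[0,0,0],"twist":[0,9,0],"fingers":30},{"travel":[0,0,0],"twist":[0,9,0],"fingers":30},{"travel":[0,0,0],"twist":[0,9,0],"fingers":30},{"travel":[0,0,0],"twist":[0,9,0],"fingers":30}]' 70
python3 -m jog '[{"travel":[0,0,0],"twist":[0,9,0],"fingers":30},{"travel":[0,0,0],"twist":[0,8.5,0],"fingers":30},{"travel":[0,0,0],"twist":[0,0,0],"fingers":30},{"travel":[0,0,0],"twist":[0,0,0],"fingers":30},{"travel":[0,0,0],"twist":[0,0,0],"fingers":30}]' 70
python3 - <<'E'
from h import *
s=env.observe(); print(s["q"].round(3))
T=pose(); t=T[:3,2]; print(T.round(3),np.degrees(np.arccos(-t[2])),"cen",(T@np.array([-.0064,.0003,-.0103,1]))[:3].round(4))
cv2.imwrite("pics/w4.png",grab("wrist")[0])
E
```

```text
t: 36.6
position: [0.5277, -0.0866, 0.0976]
ee_rot: [0.014, 0.989, -0.003, 0.147]
contact_force: [1.2, -0.3, -1.8]
gripper_width: 0.496
finger_force: 79.6
t: 37.22
position: [0.5331, -0.0871, 0.0988]
ee_rot: [0.014, 0.97, 0.003, -0.241]
contact_force: [0.5, -0.1, -1.7]
gripper_width: 0.5
finger_force: 79.5
t: 37.85
position: [0.533, -0.0873, 0.1009]
ee_rot: [0.014, 0.924, 0.005, -0.382]
contact_force: [0.6, 0.4, -0.6]
gripper_width: 0.496
finger_force: 79.6
[-0.122  1.002  0.525  1.876 -0.067 -0.065]
[[-0.708  0.029 -0.706  0.533]
 [ 0.022  1.     0.019 -0.087]
 [ 0.706 -0.002 -0.708  0.101]
 [ 0.     0.     0.     1.   ]] 44.91877198351205 cen [ 0.5448 -0.0873  0.1037]
```

View pics/w4.png

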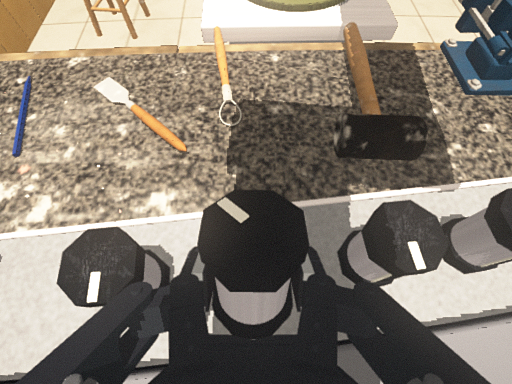

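The wrist picture shows E held with its lid at (253,235). The bar points up-left, roughly towards the robot. Setting it down next.

```bash
python3 -m jog '[{"travel":[-4,0,18],"twist":[0,0,0],"fingers":30},{"travel":[-4,0,18],"twist":[0,0,0],"fingers":30},{"travel":[-4,0,17],"twist":[0,0,0],"fingers":30},{"travel":[0,0,0],"twist":[0,0,0],"fingers":30},{"travel":[0,0,0],"twist":[0,0,0],"fingers":30}]' 70
python3 - <<'E'
from h import *
T=pose(); print("cen",(T@np.array([-.0064,.0003,-.0103,1]))[:3].round(4))
E
python3 -m jog '[{"travel":[-2,0,2],"twist":[0,0,0],"fingers":30},{"travel":[0,0,0],"twist":[0,0,0],"fingers":30},{"travel":[0,0,0],"twist":[0,0,0],"fingers":30}]' 70
```

```text
t: 38.52
position: [0.5038, -0.0864, 0.0539]
ee_rot: [0.014, 0.923, 0.005, -0.384]
contact_force: [-0.4, -0.7, -1.5]
gripper_width: 0.498
finger_force: 79.7
cen [ 0.5157 -0.0865  0.0566]
t: 38.9
position: [0.5039, -0.0865, 0.0503]
ee_rot: [0.013, 0.923, 0.005, -0.384]
contact_force: [2.3, 0.0, 5.9]
gripper_width: 0.501
finger_force: 79.4
```

Contact felt (about 7 N). Releasing, then backing out along the tool axis and rising.

```bash
python3 -m jog '[{"travel":[0,0,0],"twist":[0,0,0],"fingers":60},{"travel":[0,0,0],"twist":[0,0,0],"fingers":85},{"travel":[0,0,0],"twist":[0,0,0],"fingers":85},{"travel":[0,0,0],"twist":[0,0,0],"fingers":85},{"travel":[0,0,0],"twist":[0,0,0],"fingers":85}]' 70
python3 -m jog '[{"travel":[0,0,-35],"twist":[0,0,0],"fingers":85},{"travel":[0,0,-40],"twist":[0,0,0],"fingers":85},{"travel":[30,0,-35],"twist":[0,0,0],"fingers":85},{"travel":[35,0,-35],"twist":[0,0,0],"fingers":85},{"travel":[0,0,0],"twist":[0,-9,0],"fingers":85}]' 70
python3 -m jog '[{"travel":[0,0,0],"twist":[0,-9,0],"fingers":85},{"travel":[0,0,0],"twist":[0,-9,0],"fingers":85},{"travel":[0,0,0],"twist":[0,-9,0],"fingers":85},{"travel":[0,0,0],"twist":[0,-9,0],"fingers":85},{"travel":[30,0,0],"twist":[0,0,0],"fingers":85}]' 70
python3 -m jog '[{"travel":[0,0,0],"twist":[0,0,0],"fingers":85},{"travel":[0,0,0],"twist":[0,0,0],"fingers":85}]' 70
python3 - <<'E'
from h import *
s=env.observe(); T=pose(); print(s["q"].round(3),T.round(3),np.degrees(np.arctan2(T[1,0],T[0,0])))
for o in cans(*grab("wrist")): print(*o)
E
```

```text
t: 39.52
position: [0.5029, -0.0863, 0.0488]
ee_rot: [0.013, 0.923, 0.005, -0.385]
contact_force: [0.3, -0.4, -0.3]
gripper_width: 0.998
finger_force: 0.0
t: 40.15
position: [0.5635, -0.088, 0.1944]
ee_rot: [0.014, 0.95, 0.004, -0.311]
contact_force: [1.6, -0.7, -1.1]
gripper_width: 0.998
finger_force: 0.0
t: 40.78
position: [0.5288, -0.0869, 0.1983]
ee_rot: [0.014, 1.0, -0.001, -0.0]
contact_force: [0.3, 0.5, -1.0]
gripper_width: 0.995
finger_force: 0.0
t: 41.02
position: [0.531, -0.087, 0.1977]
ee_rot: [0.014, 1.0, -0.001, -0.002]
contact_force: [0.2, 0.0, -0.8]
gripper_width: 0.992
finger_force: 0.0
[-0.161  0.217 -0.251  1.106 -0.002 -0.133] [[-1.     0.029 -0.004  0.531]
 [ 0.029  1.    -0.001 -0.087]
 [ 0.004 -0.001 -1.     0.198]
 [ 0.     0.     0.     1.   ]] 178.3535658713166
up [0.5121 0.1196] zmed 0.0849 st [0.0022 0.0998] size [52. 51.] bar (np.float64(6.0), np.float64(5.2), 108, np.float64(0.014)) px [458. 167.]
up [0.5209 0.02  ] zmed 0.0852 st [ 0.0019 -0.0001] size [51. 50.] bar (np.float64(3.1), np.float64(3.4), 122, np.float64(0.0136)) px [359. 178.]
up [ 0.5296 -0.0869] zmed 0.0854 st [ 0.0009 -0.1074] size [50. 51.] bar (np.float64(-137.9), np.float64(-138.2), 98, np.float64(0.0144)) px [252. 189.]
up [ 0.5351 -0.1878] zmed 0.0855 st [-0.0028 -0.2084] size [50. 51.] bar (np.float64(3.9), np.float64(4.0), 113, np.float64(0.0137)) px [153. 197.]
```

```bash
python3 -m jog '[{"travel":[1.5,0,45],"twist":[0,0,1.3],"fingers":85},{"travel":[0,0,50],"twist":[0,0,0],"fingers":85},{"travel":[0,0,47],"twist":[0,0,0],"fingers":85},{"travel":[0,0,0],"twist":[0,0,0],"fingers":85},{"travel":[0,0,0],"twist":[0,0,0],"fingers":40}]' 60
python3 -m jog '[{"travel":[0,0,0],"twist":[0,0,0],"fingers":40},{"travel":[0,0,0],"twist":[0,0,0],"fingers":40},{"travel":[0,0,0],"twist":[0,0,0],"fingers":40},{"travel":[0,0,-4],"twist":[0,0,0],"fingers":40},{"travel":[0,0,0],"twist":[0,0,0],"fingers":40}]' 60
python3 -m jog '[{"travel":[0,0,0],"twist":[0,0,-9.6],"fingers":40},{"travel":[0,0,0],"twist":[0,0,-9.6],"fingers":40},{"travel":[0,0,0],"twist":[0,0,-9.6],"fingers":40},{"travel":[0,0,0],"twist":[0,0,-9.6],"fingers":40},{"travel":[0,0,0],"twist":[0,0,-9.6],"fingers":40}]' 60
python3 -m jog '[{"travel":[0,0,0],"twist":[0,0,-9.5],"fingers":40},{"travel":[0,0,0],"twist":[0,0,-9.5],"fingers":40},{"travel":[0,0,0],"twist":[0,0,-9.5],"fingers":40},{"travel":[0,0,0],"twist":[0,0,-9.5],"fingers":40},{"travel":[0,0,0],"twist":[0,0,-9.5],"fingers":40}]' 60
python3 -m jog '[{"travel":[0,0,0],"twist":[0,0,-9.5],"fingers":40},{"travel":[0,0,0],"twist":[0,0,-9.5],"fingers":40},{"travel":[0,0,0],"twist":[0,0,-9.5],"fingers":40},{"travel":[0,0,0],"twist":[0,0,-9.5],"fingers":40},{"travel":[0,0,0],"twist":[0,0,-9.5],"fingers":40}]' 60
python3 -m jog '[{"travel":[0,0,3],"twist":[0,0,0],"fingers":40},{"travel":[0,0,0],"twist":[0,0,0],"fingers":40},{"travel":[0,0,0],"twist":[0,0,0],"fingers":85},{"travel":[0,0,0],"twist":[0,0,0],"fingers":85},{"travel":[0,0,0],"twist":[0,0,0],"fingers":85}]' 60
python3 -m jog '[{"travel":[0,0,-45],"twist":[0,0,0],"fingers":85},{"travel":[0,0,-45],"twist":[0,0,0],"fingers":85},{"travel":[0,0,-54],"twist":[0,0,0],"fingers":85},{"travel":[0,0,0],"twist":[0,0,0],"fingers":20},{"travel":[0,0,0],"twist":[0,0,0],"fingers":0}]' 60
python3 - <<'E'
from h import *
s=env.observe(); T=pose(); print(s["q"].round(3),T[:3,3],np.degrees(np.arctan2(T[1,0],T[0,0])))
for o in cans(*grab("wrist")): print(*o)
E
```

```text
t: 41.7
position: [0.5295, -0.0872, 0.0563]
ee_rot: [0.026, 1.0, -0.001, -0.002]
contact_force: [-0.3, 1.4, 0.5]
gripper_width: 0.813
finger_force: 0.0
t: 42.32
position: [0.5282, -0.087, 0.0598]
ee_rot: [0.026, 1.0, -0.001, -0.002]
contact_force: [-0.3, 0.1, -1.0]
gripper_width: 0.578
finger_force: 62.2
t: 42.95
position: [0.5276, -0.0869, 0.059]
ee_rot: [-0.386, 0.923, 0.001, -0.003]
contact_force: [-0.4, 0.4, -1.9]
gripper_width: 0.573
finger_force: 62.2
t: 43.58
position: [0.5277, -0.0869, 0.059]
ee_rot: [0.725, -0.689, -0.002, 0.002]
contact_force: [0.4, 0.3, -2.4]
gripper_width: 0.574
finger_force: 62.1
t: 44.2
position: [0.5276, -0.087, 0.059]
ee_rot: [0.941, -0.339, -0.003, 0.001]
contact_force: [-0.2, -0.1, -0.8]
gripper_width: 0.577
finger_force: 62.1
t: 44.82
position: [0.5279, -0.087, 0.056]
ee_rot: [0.94, -0.342, -0.003, 0.001]
contact_force: [0.8, -0.4, 0.5]
gripper_width: 0.997
finger_force: 0.0
t: 45.45
position: [0.5286, -0.0869, 0.1997]
ee_rot: [0.94, -0.342, -0.002, 0.001]
contact_force: [0.4, -1.0, -0.6]
gripper_width: 0.599
finger_force: 0.0
[-1.620e-01  2.130e-01 -2.520e-01  1.111e+00 -2.000e-03 -2.606e+00] [ 0.52862998 -0.08689848  0.19974636] -39.96377541093654
up [ 0.535 -0.188] zmed 0.0853 st [-0.003  -0.2085] size [51. 50.] bar (np.float64(4.5), np.float64(5.2), 167, np.float64(0.0139)) px [331. 115.]
up [ 0.5267 -0.086 ] zmed 0.0853 st [-0.0019 -0.1063] size [50. 50.] bar (np.float64(5.9), np.float64(6.5), 114, np.float64(0.0147)) px [252. 189.]
up [0.53   0.0211] zmed 0.0849 st [0.0111 0.0001] size [30. 51.] bar (np.float64(0.9), np.float64(7.2), 113, np.float64(0.0053)) px [175. 245.]
up [0.5318 0.3084] zmed 0.0844 st [0.0389 0.2861] size [13. 45.] bar (np.float64(78.5), np.float64(74.7), 28, np.float64(0.003)) px [ 30. 362.]
```

```bash
python3 -m jog '[{"travel":[-2.7,-34.5,0],"twist":[0,0,0],"fingers":0},{"travel":[-2.7,-34.5,0],"twist":[0,0,0],"fingers":0},{"travel":[-2.7,-34.5,0],"twist":[0,0,0],"fingers":0},{"travel":[-2.7,-34.5,0],"twist":[0,0,0],"fingers":0},{"travel":[0,0,0],"twist":[0,0,0],"fingers":0}]' 60
python3 - <<'E'
from h import *
T=pose(); print(T.round(4))
for n in("wrist","top"):
    im,d,E,c=grab(n,"v"+n)
    W=cloud(d,E,c); b=(W[...,2]>.06)&(W[...,2]<.075)&(np.abs(tost(W)[...,0]-.09)<.025)&(abs(tost(W)[...,1])<.05)&(d>0); print("button",np.median(W[b],0) if b.any() else None, b.sum())
    for o in cans(im,d,E,c): print(*o)
E
```

```text
t: 46.12
position: [0.609, 0.0276, 0.1972]
ee_rot: [0.94, -0.34, -0.004, 0.002]
contact_force: [0.8, -0.9, 0.8]
gripper_width: -0.001
finger_force: 0.0
[[ 7.683e-01 -6.401e-01 -8.400e-03  6.090e-01]
 [-6.401e-01 -7.683e-01 -7.000e-04  2.760e-02]
 [-6.000e-03  6.000e-03 -1.000e+00  1.972e-01]
 [ 0.000e+00  0.000e+00  0.000e+00  1.000e+00]]
button [0.61036342 0.0276778  0.06711346] 527
up [ 0.5352 -0.1878] zmed 0.0854 st [-0.0027 -0.2084] size [51. 52.] bar (np.float64(2.2), np.float64(3.9), 152, np.float64(0.0138)) px [479. 104.]
up [ 0.5271 -0.0858] zmed 0.0853 st [-0.0015 -0.1061] size [52. 51.] bar (np.float64(3.9), np.float64(7.2), 129, np.float64(0.0138)) px [391. 178.]
up [0.521  0.0196] zmed 0.0852 st [ 0.002  -0.0006] size [51. 50.] bar (np.float64(3.2), np.float64(2.8), 85, np.float64(0.0145)) px [309. 242.]
button None 0
up [ 0.535  -0.1902] zmed 0.0856 st [-0.0031 -0.2108] size [46. 48.] bar (np.float64(4.9), np.float64(3.1), 14, np.float64(0.0134)) px [307. 194.]
up [ 0.5269 -0.0875] zmed 0.0854 st [-0.0019 -0.1078] size [46. 49.] bar (np.float64(7.7), np.float64(1.4), 16, np.float64(0.0145)) px [276. 196.]
up [0.5142 0.3081] zmed 0.0846 st [0.0214 0.2874] size [50. 50.] bar (np.float64(7.7), np.float64(-0.6), 15, np.float64(0.0144)) px [155. 197.]
```

All five canisters check out, with tags within about 3° of 5.2°. The fingertip is over the button, so I'll press it.

```bash
python3 -m jog '[{"travel":[0,0,40],"twist":[0,0,0],"fingers":0},{"travel":[0,0,40],"twist":[0,0,0],"fingers":0},{"travel":[0,0,35],"twist":[0,0,0],"fingers":0},{"travel":[0,0,0],"twist":[0,0,0],"fingers":0},{"travel":[0,0,0],"twist":[0,0,0],"fingers":0}]' 60
python3 -m jog '[{"travel":[0,0,12],"twist":[0,0,0],"fingers":0},{"travel":[0,0,4],"twist":[0,0,0],"fingers":0},{"travel":[0,0,4],"twist":[0,0,0],"fingers":0},{"travel":[0,0,0],"twist":[0,0,0],"fingers":0},{"travel":[0,0,0],"twist":[0,0,0],"fingers":0}]' 60
```

```text
t: 46.85
position: [0.6088, 0.0251, 0.0858]
ee_rot: [0.94, -0.342, -0.002, 0.001]
contact_force: [0.2, -0.1, 0.2]
gripper_width: -0.002
finger_force: 0.0
t: 47.48
position: [0.6086, 0.0257, 0.0651]
ee_rot: [0.94, -0.342, -0.002, 0.001]
contact_force: [-1.3, -0.4, 2.8]
gripper_width: 0.001
finger_force: 1.5
```

```bash
python3 -m jog '[{"travel":[0,0,3],"twist":[0,0,0],"fingers":0},{"travel":[0,0,0],"twist":[0,0,0],"fingers":0},{"travel":[0,0,0],"twist":[0,0,0],"fingers":0}]' 60
python3 -m jog '[{"travel":[0,0,2],"twist":[0,0,0],"fingers":0},{"travel":[0,0,0],"twist":[0,0,0],"fingers":0},{"travel":[0,0,0],"twist":[0,0,0],"fingers":0}]' 60
python3 -m jog '[{"travel":[0,0,1],"twist":[0,0,0],"fingers":0},{"travel":[0,0,0],"twist":[0,0,0],"fingers":0},{"travel":[0,0,0],"twist":[0,0,0],"fingers":0}]' 60
```

```text
t: 47.85
position: [0.6087, 0.0257, 0.0621]
ee_rot: [0.94, -0.342, -0.002, 0.001]
contact_force: [-0.7, -0.2, 5.9]
gripper_width: 0.002
finger_force: 2.8
t: 48.22
position: [0.6088, 0.0257, 0.0619]
ee_rot: [0.94, -0.342, -0.002, 0.001]
contact_force: [-6.5, -1.4, 18.1]
gripper_width: 0.002
finger_force: 9.3
t: 48.6
position: [0.6088, 0.0257, 0.0617]
ee_rot: [0.94, -0.342, -0.001, 0.001]
contact_force: [-9.3, -1.2, 24.8]
gripper_width: -0.002
finger_force: 12.6
```

The button is fully down: it stops hard at z = 0.0617, and the force rises steeply. Letting go, rising, moving clear and checking once more.

```bash
python3 -m jog '[{"travel":[0,0,-6],"twist":[0,0,0],"fingers":0},{"travel":[0,0,-40],"twist":[0,0,0],"fingers":0},{"travel":[0,0,-50],"twist":[0,0,0],"fingers":0},{"travel":[0,0,-50],"twist":[0,0,0],"fingers":0},{"travel":[0,0,-40],"twist":[0,0,0],"fingers":0}]' 60
python3 -m jog '[{"travel":[-40,10,-10],"twist":[0,0,0],"fingers":0},{"travel":[-40,10,0],"twist":[0,0,0],"fingers":0},{"travel":[0,0,0],"twist":[0,0,0],"fingers":0},{"travel":[0,0,0],"twist":[0,0,0],"fingers":0}]' 60
python3 - <<'E'
from h import *
res=[]
for n in("wrist","top"):
    im,d,E,c=grab(n,"z"+n)
    W=cloud(d,E,c); b=(W[...,2]>.06)&(W[...,2]<.075)&(np.abs(tost(W)[...,0]-.09)<.025)&(abs(tost(W)[...,1])<.05)&(d>0); print("button",np.median(W[b],0) if b.any() else None, b.sum())
    for o in cans(im,d,E,c): print(*o)
im=grab("scene")[0]; t=cv2.imread("pics/ztop.png")
cv2.imwrite("pics/fin.png",np.vstack([cv2.resize(t[110:230,100:420],(800,300)),cv2.resize(im[130:290,110:370],(800,300*1))]))
E
```

```text
t: 49.22
position: [0.6098, 0.026, 0.2465]
ee_rot: [0.94, -0.342, -0.002, 0.001]
contact_force: [1.0, 0.6, 0.7]
gripper_width: -0.003
finger_force: 0.0
t: 49.72
position: [0.5358, 0.0619, 0.255]
ee_rot: [0.94, -0.341, -0.002, 0.001]
contact_force: [0.3, 0.7, -0.0]
gripper_width: 0.001
finger_force: 0.0
button [0.60953874 0.02810481 0.06689288] 465
up [ 0.5351 -0.1875] zmed 0.0855 st [-0.0027 -0.2081] size [52. 50.] bar (np.float64(2.4), np.float64(5.6), 124, np.float64(0.014)) px [435.  26.]
up [ 0.5271 -0.0859] zmed 0.0853 st [-0.0015 -0.1062] size [51. 50.] bar (np.float64(5.0), np.float64(6.2), 118, np.float64(0.014)) px [359.  96.]
up [0.5208 0.02  ] zmed 0.0853 st [ 0.0018 -0.0002] size [50. 50.] bar (np.float64(2.9), np.float64(4.7), 97, np.float64(0.0139)) px [287. 160.]
up [0.5124 0.1196] zmed 0.0852 st [0.0025 0.0997] size [49. 50.] bar (np.float64(6.0), np.float64(4.9), 74, np.float64(0.0142)) px [229. 215.]
up [0.5143 0.3095] zmed 0.0847 st [0.0216 0.2888] size [49. 52.] bar (np.float64(6.2), np.float64(1.1), 60, np.float64(0.0137)) px [129. 292.]
button [0.60924756 0.02535566 0.06389849] 69
up [ 0.5348 -0.1904] zmed 0.0851 st [-0.0033 -0.211 ] size [46. 49.] bar (np.float64(7.0), np.float64(-2.2), 16, np.float64(0.0139)) px [307. 194.]
up [ 0.527  -0.0876] zmed 0.0852 st [-0.0018 -0.1078] size [46. 49.] bar (np.float64(8.1), np.float64(1.7), 16, np.float64(0.0143)) px [276. 196.]
up [0.5143 0.3092] zmed 0.0848 st [0.0216 0.2884] size [50. 50.] bar (np.float64(2.7), np.float64(0.1), 15, np.float64(0.0141)) px [154. 197.]
up [0.52   0.0126] zmed 0.0851 st [ 0.0004 -0.0074] size [34. 48.] bar (np.float64(25.5), np.float64(11.5), 13, np.float64(0.0148)) px [245. 197.]
```

View pics/fin.png

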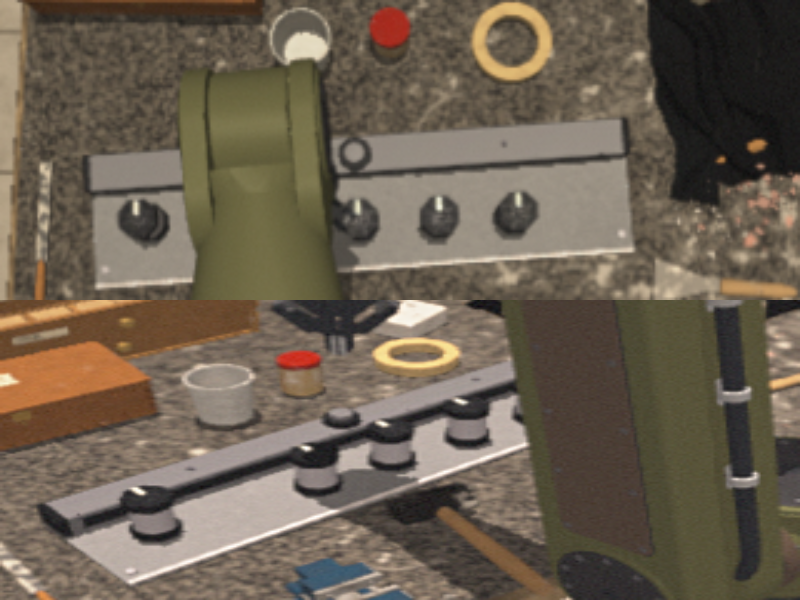

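The final picture shows the canisters upright with their bars towards the reader, for example at (137,217), (358,215), (438,212) and (517,208) in the top view. The button is up, the bystanders haven't moved, and the robot is clear. Handing in.

```bash
python3 -c "
from workcell import env
print(env.sign_off())"
```

```text
the job is handed in; nothing more can be done
None
```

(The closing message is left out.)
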